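# Chock a layer of tubes and lay the next one on it

## Task

Push the orange chock along the cradle so that it rolls the two white tubes together up against the grey stop, and press until they are firmly chocked, but do not press hard. Then take the black tube from the white vee block, lay it in the valley on top of the two white tubes, parallel to them, and tip the steel keeper arm over so that it lies on the black tube. Leave the other things on the bench where they are.

Things in the scene. Friction and masses are not known exactly. Their poses are not given: they have to be found in the camera images.
- cradle: Fixed cradle, plywood base 262 x 112 mm with two rails. Origin on the bench under the middle of the bed; x: the way the tubes roll, from chock to keeper; y along the tubes; z up. Rail tops (level bed) 18 mm above the origin. The grey V-faced stop at the bed's +x end (top 30 mm above the bed) is fixed at an unmeasured setting: the chocked tubes' valley lies somewhere at x = -8 to +8 mm.
- chock (a joint): Travel of the orange chock along the cradle's +x, m, 0 to 0.088; starts at 0 to 0.012, bears on the chocked tubes at 0.061 to 0.077 (varies with the stop). Slides with a drag of about 8 N plus 8 N per m/s and stays where it is left. Pressing with 5 to 20 N beyond the drag is firm (at least 4 N is needed on the tubes); over 40 N is too hard.
- chock_tab (a point): Middle of the rear face (facing cradle -x) of the chock's upright orange push tab, 42 mm above the bed. The tab is 48 mm wide along the cradle's y, 10 mm thick, and its top is 14 mm above this point.
- chock_seat (a point): Point in front of the chock's V-shaped face where the axis of a seated white tube lies (16 mm above the bed). Axes as the cradle's.
- rod_a_center (a point): Centre of a white plastic tube, 32 mm diameter, 140 mm long, about 0.12 kg; its y axis is the tube's axis. It lies loose across the bed, nearer the chock, free to roll.
- rod_b_center (a point): Centre of the second white tube, the same, nearer the stop.
- vee_block: White vee block, fixed on the bench, origin centre of underside: two upright V plates 12 mm thick at local x = +-50 mm, 130 mm wide along y and 100 mm high at the tips, the groove along x between them. Between the plates the space is free down to the 8 mm thick foot.
- rod_top_center (a point): Centre of the black plastic tube, 40 mm diameter, 160 mm long, about 0.15 kg; its y axis is the tube's axis. It starts lying in the groove of the vee block. Laid in the valley of two touching white tubes its centre is 48 mm above the bed.
- keeper (a joint): Angle of the steel keeper arm, rad: 0 level over the bed pointing to cradle -x, 1.57 straight up, it starts leaning back at 1.85 to 2.1 (its stop is at 2.1). Past upright it falls slowly by itself and comes to rest at about 0 on the black tube. 0.12 kg.
- keeper_hinge (a point): Hinge axis of the keeper (along the cradle's y), 77 mm above the bed, between two grey cheeks (cradle x = 82 to 108 mm, y = +-25 mm, 107 mm high above the bench). The arm is 22 mm wide, 10 mm thick, and runs straight from here to the knob.
- keeper_knob (a point): Centre of the red ball knob, 20 mm diameter, at the end of the keeper arm, 122 mm from the hinge. A rubber pad (4 mm thick, 30 mm wide, 64 to 120 mm from the hinge) is on the arm's side that will face down.
- tin: Bystander: open screw tin 64 mm diameter, 50 mm high, origin under its centre.
- elbow_white: Bystander: white pipe elbow 59 x 59 x 42 mm, origin under its centre.
- elbow_black: Bystander: black pipe elbow 61 x 61 x 46 mm, origin under its centre.
- tape: Bystander, fixed: roll of cream masking tape lying flat, 72 mm diameter, 26 mm high, origin under its centre.

How it is judged:
By the outcome, as a careful person would: the job done as asked, in the order asked, and still so for the second after the job is handed in, with the robot touching nothing.
It also fails if it takes over 72 s, if anything falls off the work surface, if the arm or the gripper's body presses on something with over 40 N, if the wrist force passes 120 N, or if a joint passes its speed limit or range.

## Robot

A 6-joint arm with a two-finger parallel gripper is mounted at the origin on a cart in front of the work surface, level with it; the furniture and walls round the work are solid. World frame = base frame: x ahead of the robot, y to its left, z up, the work surface at z = 0. Lengths are in m, angles in rad, forces in N, time in s.
With the tool pointing down it reaches from about 0.35 to 0.875 m from the base axis. Payload 4.2 kg.
Tool frame: the origin (TCP) lies on the centre line of the jaws, within the pads' length; the fingertips stand 8 mm ahead of it and the grasp point (between the pads) lies 11 mm behind it; z points along the fingers, y is the direction in which the jaws open and shut (so a half turn about z gives the same grasp; the last joint's range is limited). The gripper opens to 87 mm and grips with 3 to 60 N. Pads are 19 mm wide; open, the fingers measure 117 mm over their backs; the gripper's body (75 mm by 190 mm) begins 51 mm behind the grasp point.
Start: joints at [-1.09, 0.385, 0.008, 0, -1.194, -0.259], TCP at [0.138, -0.61, 0.231] pointing down, gripper open.
Joint ranges: [-3.14, 3.14], [-1.21, 2.06], [-1.07, 1.41], [-3.16, 2.05], [-2.99, -0.16], [-3.1, 3.1]. Speed limits (rad/s): [2.79, 2.79, 3.14, 3.14, 3.14, 3.14].

## Interface

Orientations are given as a rotation vector (axis times angle).
In Python, from station import read_state, imaging, robot gives the robot as it stands.
- The arm moves only by the tool send_rows, never from a script. Its argument "series" is a list of rows, each an object with "grip": the gripper's target within -1 to 1 (fully open at 1, half-way at 0, shut at -1); "travel": the shift along the world's x, y, z in units of 30 mm (1.0 is 30 mm), a list of three; "rot": the turn, a rotation vector about the world's x, y, z in units of 45 degrees (1.0 is 45 degrees), a list of three. In form: [{"grip": grip, "travel": [tx, ty, tz], "rot": [rx, ry, rz]}, ...]. A call has 1 to 12 rows; each row shifts and turns the commanded pose from where the row before left it; what a row does not reach is not made up. A row lasts 1/12 s, in which the tool goes at most 41.7 mm and 7.16 degrees, less where a joint would pass 70% of its speed; a pose out of reach is approached as far as the arm can. A call with a number of a shift or a turn outside -1 to 1 is refused whole. A call with a gripper value outside its range is refused whole. The fingers move at their own pace and stop on an object; "force" is the grip in N (left out, the last holds). Time passes only in rows, so rows that do not move let the fingers close. It gives the time, the measured TCP pose, the force and the opening at its end, in the units of the state.
- read_state(): the state, without advancing time (a new reading comes with each control period).
- imaging.snapshot(name): name is "side" or "top" or "wrist"; returns the picture (480x640x3 uint8, red, green, blue); there is no depth.
- imaging.camera_model(name): a dict with "mtx" (3x3 intrinsics, pixels), "D" ([k1, k2, p1, p2, k3] as OpenCV has them; the pictures are not rectified), "R" (3x3) and "t" (3): a world point X has camera coordinates R X + t. Camera axes: x right, y down, z forward; pixel columns grow to the right and rows downward; lengths in m; the calibration is good to about 2 mm. A picture is of the moment at which its call begins: read the wrist's pose just before it. camera_model takes no time and is no camera call; for the wrist camera it gives the pose at the moment of the call.
- robot.finish_job(): hands the job in, once; it reports no verdict.
Trained networks look in the newest picture that a camera, given by its name, has taken for a name from the list of things; names that differ only in an ending like _2 or _b are one class to them, and where a whole thing is asked for, a point or a joint stands for the part that bears it (a point fixed in the world has none). Each returns a list of dicts, best first, with "p" (0 to 1); they miss things now and then, are a little off and sometimes report something else, mostly with a low value. They report only what shows in the picture. A call takes as long as a camera call.
- imaging.spot_in(query, camera): "xyz" ([x, y, z] in m, in world coordinates, good to about 4 mm: the middle of the surface that is visible of it).
The state is a dict: "clock": time; "joints": joint angles; "qvel": joint speeds; "effort": joint torques, N m; "tool_pos": TCP position; "ee_rot": TCP orientation; "force": force on the tool from outside, world axes, zero at the start; "moment": the same for the moment, N m; "grip_width": opening from 0.0 (shut) to 1.0 (fully open).
Only numpy, scipy, OpenCV 4.12 (cv2) and the standard library are available. Lean on these libraries where they do the work, as an engineer would, in place of code of your own. Each camera call takes 0.05 s, during which the arm holds its last target.

## Working session

There is one attempt and no reset: what is moved stays moved. The work goes in short steps, Python scripts to look and compute and a tool call to move; the robot and the scene stay as the last step left them, time stands still between calls to the robot, and variables do not carry over. Pictures are saved under pics/ and viewed, and the job is handed in when it is done.

Besides the shell and the picture viewer there is one more tool, called after "Call:" as name(argument=value, ...) on one line, values as JSON. send_rows: Moves the arm, as the interface text tells. Its arguments: {"type":"object","properties":{"series":{"type":"array"},"force":{"type":"number"}},"required":["series"]}

```bash
ls; mkdir -p pics
python3 - <<'E'
from station import read_state, imaging, robot
import cv2
print(read_state())
for n in ["side","top","wrist"]:
    im=imaging.snapshot(n); cv2.imwrite(f"pics/a_{n}.png",im[:,:,::-1])
    m=imaging.camera_model(n); print(n,m)
E
```

```text
pics
{'clock': 0.0, 'joints': array([-1.09039010e+00,  3.85561845e-01,  6.61282981e-03, -4.99543007e-04,
       -1.19397552e+00, -2.58597835e-01]), 'qvel': array([-0.00142024, -0.00260623, -0.00078322,  0.00118453, -0.00116049,
       -0.00149111]), 'effort': array([ 1.43294223e-03, -3.90668535e+01,  1.87407517e+01,  4.21995789e+00,
        1.10582571e-02, -1.61040357e-04]), 'tool_pos': array([ 0.13738521, -0.60911387,  0.22945121]), 'ee_rot': array([ 0.34737695, -3.1219887 , -0.00338038]), 'force': array([-0.39447589, -0.59085339, -0.56779747]), 'moment': array([ 0.0138482 ,  0.00352147, -0.01583067]), 'grip_width': 1.0010507783547369}
side {'mtx': array([[556.69154772,   0.        , 323.22901579],
       [  0.        , 556.69154772, 230.66873239],
       [  0.        ,   0.        ,   1.        ]]), 'D': array([-0.16953782,  0.        ,  0.        ,  0.        ,  0.        ]), 'R': array([[-0.97044642, -0.2407275 , -0.01685253],
       [-0.1279418 ,  0.57246979, -0.80988223],
       [ 0.20460849, -0.78379117, -0.58635037]]), 't': array([0.49522278, 0.14804278, 1.044539  ])}
top {'m
[... 186 characters left out ...]
.       ,  0.       ,  0.       ,  0.       ]), 'R': array([[-0.029121  , -0.9995374 , -0.00877218],
       [-0.98631441,  0.03015832, -0.16209369],
       [ 0.16228326,  0.0039318 , -0.98673638]]), 't': array([0.03583305, 0.5155707 , 0.89559459])}
wrist {'mtx': array([[342.5522837 ,   0.        , 319.34172253],
       [  0.        , 342.5522837 , 244.41738668],
       [  0.        ,   0.        ,   1.        ]]), 'D': array([-0.04331334,  0.        ,  0.        ,  0.        ,  0.        ]), 'R': array([[-0.21868251,  0.97579538,  0.00115439],
       [ 0.92862215,  0.20774698,  0.30741194],
       [ 0.29973133,  0.06829761, -0.95157583]]), 't': array([ 0.62501092, -0.03744425,  0.39062621])}
```

View pics/a_side.png

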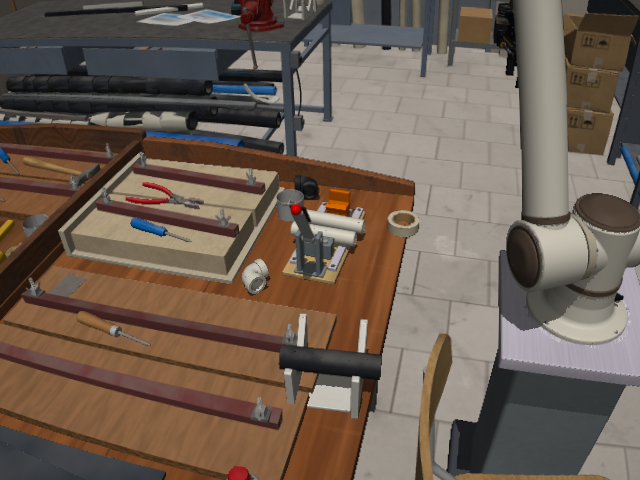

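View pics/a_top.png

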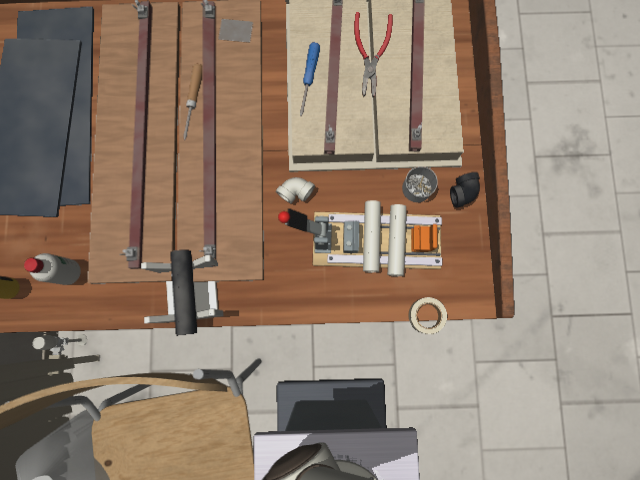

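Run:
```python
from station import read_state, imaging, robot
for q in ["cradle","chock","chock_tab","chock_seat","rod_a_center","vee_block","rod_top_center","keeper","keeper_hinge","keeper_knob"]:
  for c in ["top","side"]:
    print(q,c,[(r["xyz"].round(4).tolist() if hasattr(r["xyz"],"round") else r["xyz"],round(float(r["p"]),2)) for r in imaging.spot_in(q,c)][:4])
print(read_state()['clock'])
```

```text
cradle top [([0.5215, -0.064, 0.0176], 0.84)]
cradle side [([0.5237, 0.0094, 0.0302], 0.75), ([0.3705, -0.1807, 0.0207], 0.22)]
chock top [([0.5181, -0.1863, 0.0424], 0.65)]
chock side [([0.5226, -0.1949, 0.0502], 0.6)]
chock_tab top [([0.5194, -0.1851, 0.0511], 0.88)]
chock_tab side [([0.5181, -0.1936, 0.0577], 0.68), ([0.6297, 0.0786, 0.0381], 0.48)]
chock_seat top [([0.5243, -0.1839, 0.0504], 0.81)]
chock_seat side [([0.5202, -0.1928, 0.0524], 0.69), ([0.6427, -0.1939, 0.0335], 0.68)]
rod_a_center top [([0.5197, -0.1326, 0.0502], 0.6)]
rod_a_center side [([0.5072, -0.1229, 0.0435], 0.73)]
vee_block top [([0.4253, 0.2645, 0.0289], 0.82)]
vee_block side [([0.4213, 0.3097, 0.0157], 0.91), ([0.5198, -0.1912, 0.0539], 0.32)]
rod_top_center top [([0.4286, 0.2817, 0.0711], 0.83)]
rod_top_center side [([0.4261, 0.2977, 0.0722], 0.87)]
keeper top [([0.5366, 0.0539, 0.1709], 0.84)]
keeper side [([0.5322, 0.056, 0.1663], 0.82), ([0.5217, -0.1926, 0.0505], 0.47)]
keeper_hinge top [([0.5281, -0.0619, 0.023], 0.81), ([0.519, -0.1873, 0.05], 0.33)]
keeper_hinge side [([0.5245, 0.0126, 0.0321], 0.82)]
keeper_knob top [([0.5316, 0.0495, 0.1734], 0.98)]
keeper_knob side [([0.5319, 0.058, 0.1598], 0.79), ([0.5207, -0.1942, 0.0503], 0.46), ([0.509, -0.1248, 0.0389], 0.33)]
1.15
```

```bash
cat > h.py <<'E'
import numpy as np, cv2
from scipy.spatial.transform import Rotation as Rn
from station import read_state, imaging, robot
def proj(P,m):
    P=np.atleast_2d(np.asarray(P,float))
    return cv2.projectPoints(P,cv2.Rodrigues(m["R"])[0],m["t"],m["mtx"],m["D"])[0][:,0]
def ray(uv,m):
    n=cv2.undistortPoints(np.array([[uv]],float),m["mtx"],m["D"])[0,0]
    d=m["R"].T@np.array([n[0],n[1],1]); c=-m["R"].T@m["t"]; return c,d
def atz(uv,z,m):
    c,d=ray(uv,m); return c+d*(z-c[2])/d[2]
def tri(uvs,ms):
    A=np.zeros((3,3));b=np.zeros(3)
    for uv,m in zip(uvs,ms):
        c,d=ray(uv,m); d=d/np.linalg.norm(d); Q=np.eye(3)-np.outer(d,d); A+=Q;b+=Q@c
    return np.linalg.solve(A,b)
def crop(im,x0,y0,w,h,s,name):
    c=cv2.resize(im[y0:y0+h,x0:x0+w],None,fx=s,fy=s,interpolation=cv2.INTER_CUBIC); cv2.imwrite(name,c)
E
python3 - <<'E'
from h import *
a=cv2.imread("pics/a_top.png"); crop(a,270,170,200,150,4,"pics/b1.png"); crop(a,130,230,110,120,5,"pics/b2.png")
a=cv2.imread("pics/a_side.png"); crop(a,240,160,190,140,4,"pics/b3.png")
E
```

```text
(no output)
```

View pics/b1.png

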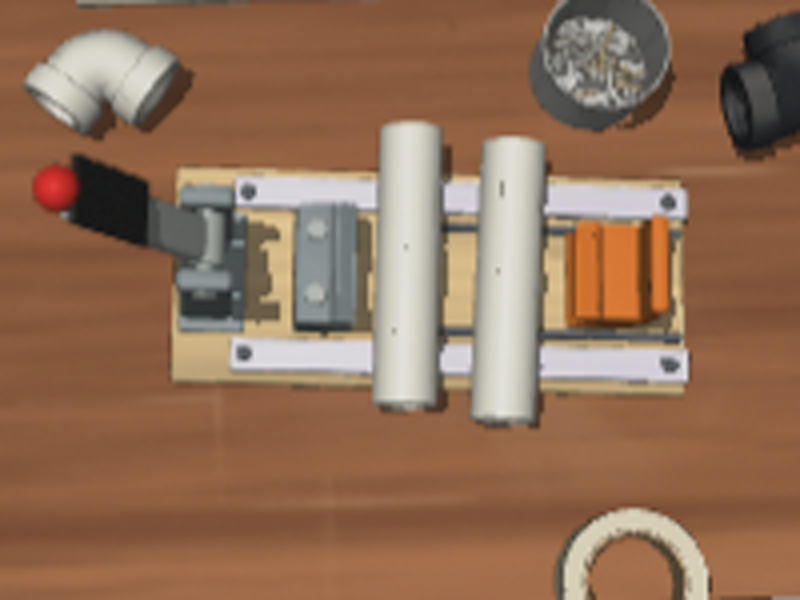

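View pics/b2.png

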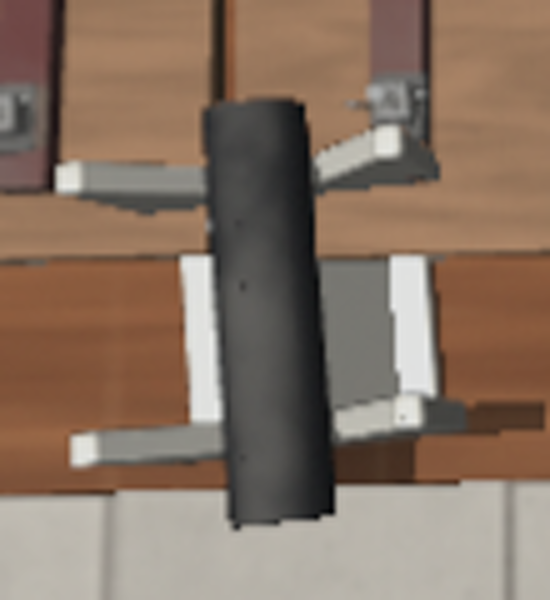

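View pics/b3.png

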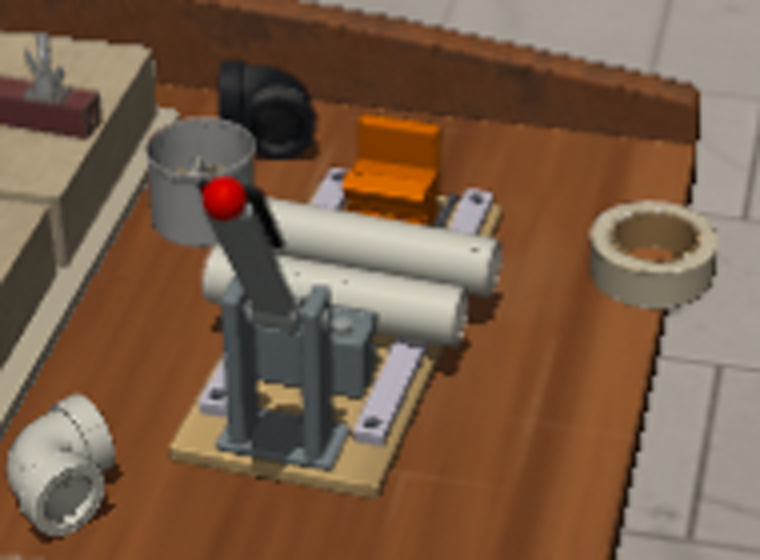

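```bash
cat >> h.py <<'E'
def full(u,v,x0=270,y0=170,s=4): return ((u+.5)/s-.5+x0,(v+.5)/s-.5+y0)
E
python3 - <<'E'
from h import *
m=imaging.camera_model("top")
C=[(177,167),(684,178),(684,393),(172,381)]
for z in (0.008,0.012):
    P=np.array([atz(full(*c),z,m) for c in C]); print(z,P.round(4).tolist(), P.mean(0).round(4))
    print([np.linalg.norm(P[i]-P[(i+1)%4]).round(4) for i in range(4)])
    print("dir",np.degrees(np.arctan2(*(P[0]-P[1])[1::-1])),np.degrees(np.arctan2(*(P[3]-P[2])[1::-1])))
P=[atz(full(*c),.018,m) for c in [(235,177),(688,188),(230,370),(688,382)]]
for a,b in ((0,1),(2,3)): print("rail",np.degrees(np.arctan2(*(P[a]-P[b])[1::-1])), P[a].round(4),P[b].round(4))
# tubes: axis at z 34 -> silhouettes
for n,c in {"b":[(410,122),(405,407)],"a":[(513,138),(504,423)]}.items():
    P=[atz(full(*q),.040,m) for q in c]; print(n,np.round(P,4).tolist(), np.degrees(np.arctan2(*(P[0]-P[1])[1::-1])),np.linalg.norm(P[0]-P[1]))
# tab
for q in [(660,216),(660,312)]: print("tabtop",atz(full(*q),.074,m).round(4))
ms=imaging.camera_model("side")
print("knob",tri([full(57,188),full(225,198,240,160,4)],[m,ms]))
f2=lambda u,v: full(u,v,130,230,5)
P=[atz(f2(*q),.09,m) for q in [(255,100),(283,520)]]; print("black",np.round(P,4).tolist(),np.linalg.norm(P[0]-P[1]),np.degrees(np.arctan2(*(P[0]-P[1])[1::-1])))
for q in [(68,178),(388,140),(84,450),(408,412)]: print("veetip",atz(f2(*q),.1,m).round(4))
E
```

```text
0.008 [[0.593, 0.0305, 0.008], [0.579, -0.2324, 0.008], [0.467, -0.2244, 0.008], [0.4811, 0.0361, 0.008]] [ 0.53   -0.0976  0.008 ]
[np.float64(0.2632), np.float64(0.1123), np.float64(0.2609), np.float64(0.1121)]
dir 86.94736613553592 86.91353923803618
0.012 [[0.5921, 0.0304, 0.012], [0.5781, -0.2313, 0.012], [0.4666, -0.2234, 0.012], [0.4806, 0.036, 0.012]] [ 0.5294 -0.0971  0.012 ]
[np.float64(0.2621), np.float64(0.1118), np.float64(0.2598), np.float64(0.1116)]
dir 86.94736613553592 86.91353923803618
rail 86.79964079618406 [0.5844 0.0007 0.018 ] [ 0.5715 -0.2314  0.018 ]
rail 86.74957721512358 [0.4846 0.0064 0.018 ] [ 0.4715 -0.2243  0.018 ]
b [[0.605, -0.0881, 0.04], [0.4608, -0.0789, 0.04]] -3.67663789364578 0.14446771358446425
a [[0.5951, -0.1395, 0.04], [0.4515, -0.1271, 0.04]] -4.961342518038106 0.1441619087330685
tabtop [ 0.5459 -0.2024  0.074 ]
tabtop [ 0.4991 -0.1991  0.074 ]
knob [0.5384928  0.07763669 0.1997077 ]
black [[0.5075, 0.2824, 0.09], [0.3514, 0.2693, 0.09]] 0.15666226754761323 4.80231262877853
veetip [0.4787 0.3485 0.1   ]
veetip [0.4894 0.2295 0.1   ]
veetip [0.3787 0.3396 0.1   ]
veetip [0.389  0.2213 0.1   ]
```

```bash
cat >> h.py <<'E'
YAW=np.radians(86.85)
ex=np.array([np.cos(YAW),np.sin(YAW),0]); ey=np.array([-np.sin(YAW),np.cos(YAW),0]); ez=np.array([0,0,1.])
BC=np.array([0.5297,-0.0972,0])
def W(p,dx=0.018): 
    p=np.asarray(p,float); return BC+ex*(p[0]+dx)+ey*p[1]+ez*p[2]
def C(w,dx=0.018):
    d=np.asarray(w)-BC; return np.array([d@ex-dx,d@ey,d[2]])
E
python3 - <<'E'
from h import *
for n,o in (("top",(270,170,200,150,4)),("side",(240,160,190,140,4))):
    m=imaging.camera_model(n); im=cv2.imread(f"pics/a_{n}.png"); x0,y0,w,h,s=o
    c=cv2.resize(im[y0:y0+h,x0:x0+w],None,fx=s,fy=s,interpolation=cv2.INTER_CUBIC)
    def line(a,b,col):
        p=proj([W(a),W(b)],m); q=((p-[x0,y0]+.5)*s-.5).round().astype(int); cv2.line(c,tuple(map(int,q[0])),tuple(map(int,q[1])),col,1)
    def rect(x1,x2,y1,y2,z,col):
        k=[(x1,y1,z),(x2,y1,z),(x2,y2,z),(x1,y2,z)]
        for i in range(4): line(k[i],k[(i+1)%4],col)
    rect(.082,.108,-.025,.025,.107,(0,255,0)); 
    rect(-.149,.113,-.056,.056,.01,(255,0,0))
    line((.095,-.03,.095),(.095,.03,.095),(0,0,255))
    cv2.imwrite(f"pics/c_{n}.png",c)
E
```

```text
(no output)
```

View pics/c_top.png

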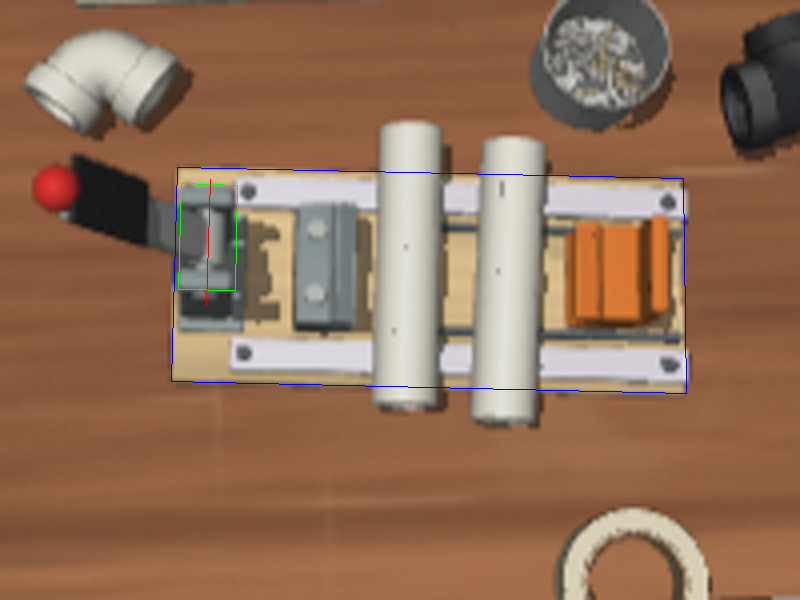

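View pics/c_side.png

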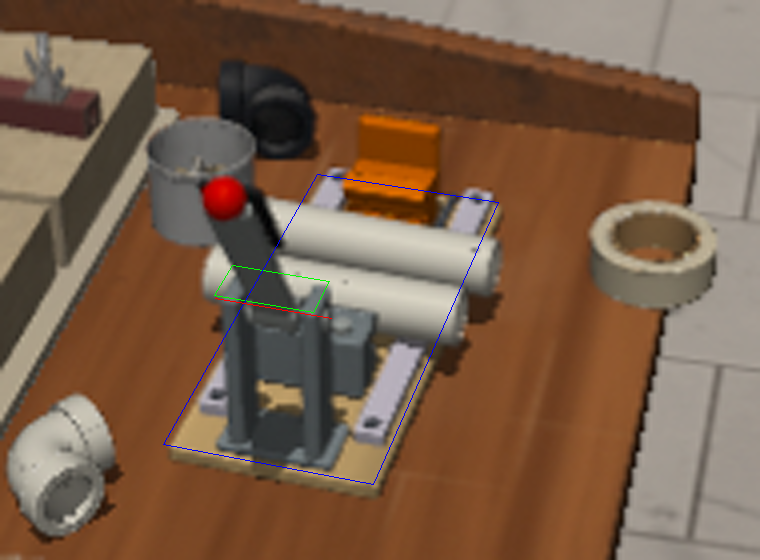

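Run:
```python
from h import *
m=imaging.camera_model("top"); ms=imaging.camera_model("side")
for q in [(668,216),(668,312)]: p=atz(full(*q),.074,m); print("tabrear",p.round(4),C(p).round(4))
R=Rn.from_rotvec(read_state()['ee_rot']).as_matrix(); print(R.round(4)); print("jaw yaw",np.degrees(np.arctan2(R[1,1],R[0,1])))
# black tube ends in side crop
im=cv2.imread("pics/a_side.png"); crop(im,270,310,125,110,6,"pics/d_side.png")
```

```text
tabrear [ 0.5458 -0.2062  0.074 ] [-0.126 -0.022  0.074]
tabrear [ 0.499 -0.203  0.074] [-0.1253  0.0248  0.074 ]
[[-0.9755 -0.22   -0.    ]
 [-0.22    0.9755 -0.    ]
 [ 0.      0.     -1.    ]]
jaw yaw 102.71105959839703
```

View pics/d_side.png

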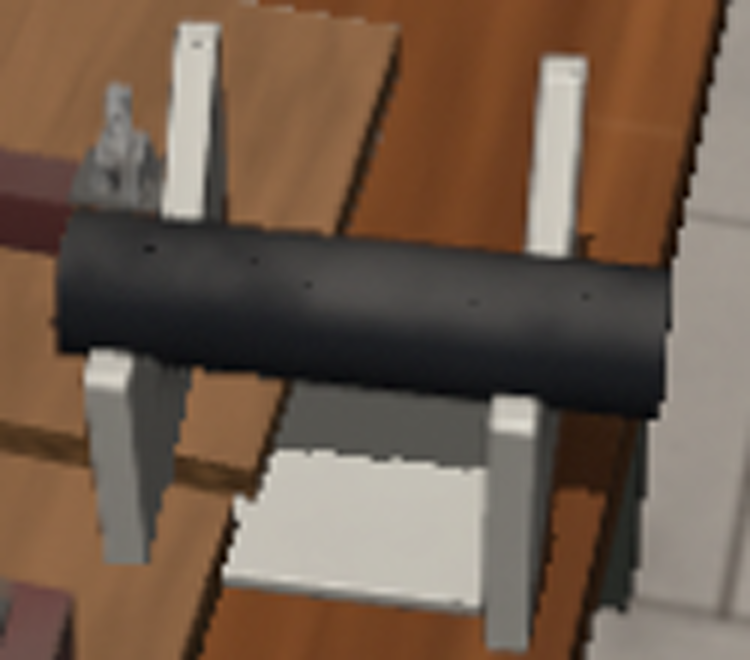

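Run:
```python
from h import *
m=imaging.camera_model("top"); ms=imaging.camera_model("side")
A=tri([full(254,102,130,230,5),full(64,282,270,310,6)],[m,ms]);B=tri([full(283,518,130,230,5),full(663,340,270,310,6)],[m,ms])
print(A,B,(A+B)/2,np.linalg.norm(A-B),np.degrees(np.arctan2(*(A-B)[1::-1])))
```

```text
[0.50993657 0.29174859 0.05914081] [0.35015408 0.27744553 0.06115779] [0.43004533 0.28459706 0.0601493 ] 0.1604340616772834 5.115245662789099
```

Call:
send_rows(series=[{"grip": -1, "travel": [0.9, 0.9, 0], "rot": [0, 0, -0.09]}, {"grip": -1, "travel": [0.9, 0.9, 0], "rot": [0, 0, -0.09]}, {"grip": -1, "travel": [0.9, 0.9, 0], "rot": [0, 0, -0.09]}, {"grip": -1, "travel": [0.9, 0.9, 0], "rot": [0, 0, -0.09]}, {"grip": -1, "travel": [0.9, 0.9, 0], "rot": [0, 0, 0]}, {"grip": -1, "travel": [0.9, 0.9, 0], "rot": [0, 0, 0]}, {"grip": -1, "travel": [0.9, 0.9, 0], "rot": [0, 0, 0]}, {"grip": -1, "travel": [0.9, 0.9, 0], "rot": [0, 0, 0]}, {"grip": -1, "travel": [0.9, 0.9, 0], "rot": [0, 0, 0]}, {"grip": -1, "travel": [0.9, 0.9, 0], "rot": [0, 0, 0]}, {"grip": -1, "travel": [0.9, 0.9, 0], "rot": [0, 0, 0]}, {"grip": -1, "travel": [0.9, 0.9, 0], "rot": [0, 0, 0]}], force=15)

```text
clock: 2.15
tool_pos: [0.4626, -0.2841, 0.2309]
ee_rot: [0.095, 3.139, -0.0]
force: [0.3, 0.8, -0.5]
grip_width: 0.173
```

Call:
send_rows(series=[{"grip": -1, "travel": [1.0, 0.6, -0.3], "rot": [0, 0, 0]}, {"grip": -1, "travel": [0.9, 0.6, -0.8], "rot": [0, 0, 0]}, {"grip": -1, "travel": [0, 0, -1], "rot": [0, 0, 0]}, {"grip": -1, "travel": [0, 0, -1], "rot": [0, 0, 0]}, {"grip": -1, "travel": [0, 0, -1], "rot": [0, 0, 0]}, {"grip": -1, "travel": [0, 0, -1], "rot": [0, 0, 0]}, {"grip": -1, "travel": [0, 0, -0.6], "rot": [0, 0, 0]}, {"grip": -1, "travel": [0, 0, 0], "rot": [0, 0, 0]}])

```text
clock: 2.82
tool_pos: [0.5155, -0.2488, 0.0552]
ee_rot: [-0.097, -3.131, -0.003]
force: [-0.3, -0.1, -0.2]
grip_width: 0.008
```

Run:
```python
from h import *
s=read_state();print(s['tool_pos'],s['force'],C(s['tool_pos']))
for n in ("top","side"): cv2.imwrite(f"pics/e_{n}.png",imaging.snapshot(n)[:,:,::-1])
crop(cv2.imread("pics/e_side.png"),240,120,190,140,4,"pics/e2.png")
crop(cv2.imread("pics/e_top.png"),340,170,200,150,4,"pics/e3.png")
```

```text
[ 0.51548012 -0.24881327  0.05518298] [-0.28997833 -0.10280596 -0.23316815] [-0.17016559  0.00586722  0.05518298]
```

View pics/e2.png

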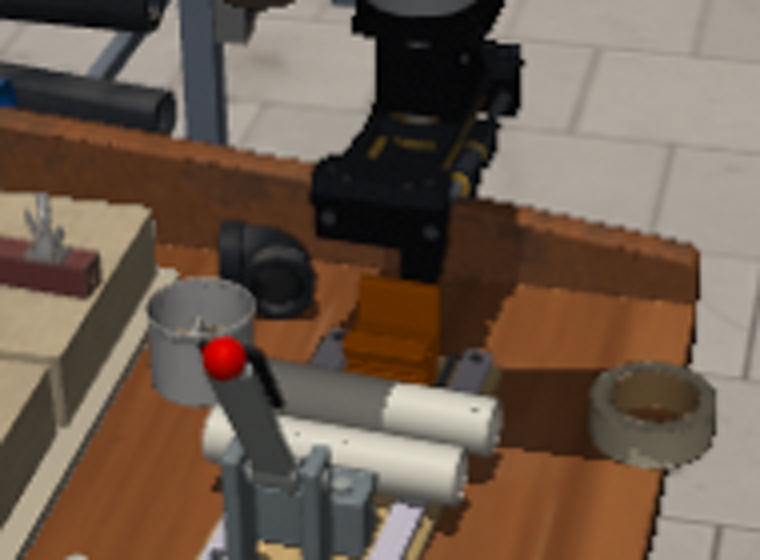

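View pics/e3.png

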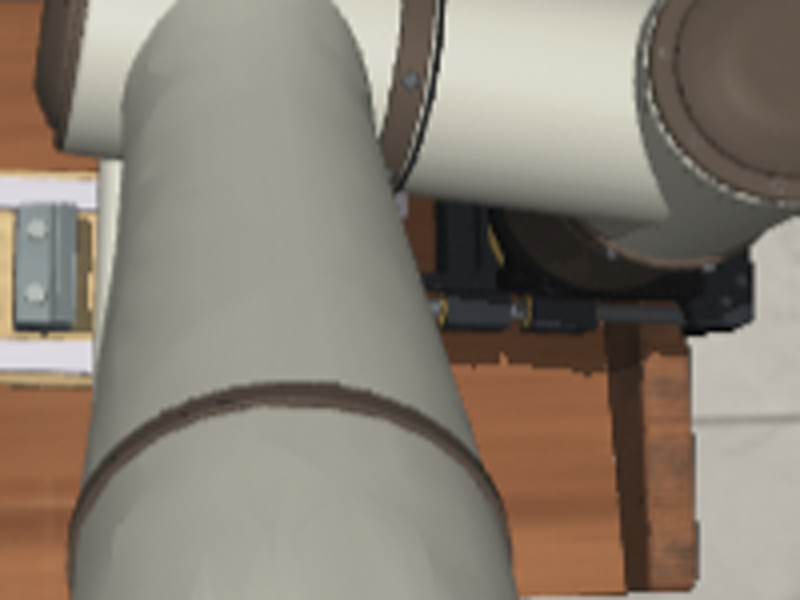

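Call:
send_rows(series=[{"grip": -1, "travel": [0.2, 0.3, 0], "rot": [0, 0, 0]}, {"grip": -1, "travel": [0.05, 0.3, 0], "rot": [0, 0, 0]}, {"grip": -1, "travel": [0.015, 0.2, 0], "rot": [0, 0, 0]}, {"grip": -1, "travel": [0.01, 0.15, 0], "rot": [0, 0, 0]}, {"grip": -1, "travel": [0.01, 0.15, 0], "rot": [0, 0, 0]}, {"grip": -1, "travel": [0.01, 0.15, 0], "rot": [0, 0, 0]}, {"grip": -1, "travel": [0.01, 0.15, 0], "rot": [0, 0, 0]}, {"grip": -1, "travel": [0.01, 0.15, 0], "rot": [0, 0, 0]}, {"grip": -1, "travel": [0.01, 0.15, 0], "rot": [0, 0, 0]}])

```text
clock: 3.67
tool_pos: [0.5285, -0.2001, 0.0605]
ee_rot: [0.095, 3.139, -0.004]
force: [-0.5, -8.0, 1.6]
grip_width: 0.002
```

Call:
send_rows(series=[{"grip": -1, "travel": [0.01, 0.15, 0], "rot": [0, 0, 0]}, {"grip": -1, "travel": [0.01, 0.15, 0], "rot": [0, 0, 0]}, {"grip": -1, "travel": [0.01, 0.15, 0], "rot": [0, 0, 0]}, {"grip": -1, "travel": [0.01, 0.15, 0], "rot": [0, 0, 0]}, {"grip": -1, "travel": [0.01, 0.15, 0], "rot": [0, 0, 0]}, {"grip": -1, "travel": [0, 0, 0], "rot": [0, 0, 0]}])

```text
clock: 4.17
tool_pos: [0.5299, -0.1771, 0.0605]
ee_rot: [0.094, 3.139, -0.003]
force: [-0.5, -5.8, 1.1]
grip_width: 0.003
```

Run:
```python
from h import *
s=read_state();print(s['tool_pos'],s['force'],C(s['tool_pos']))
for n in ("side",): cv2.imwrite(f"pics/f_{n}.png",imaging.snapshot(n)[:,:,::-1])
crop(cv2.imread("pics/f_side.png"),240,120,190,140,4,"pics/f2.png")
```

```text
[ 0.52987944 -0.17710833  0.0604929 ] [-0.53906878 -5.75225051  1.14012077] [-0.09777774 -0.00457015  0.0604929 ]
```

View pics/f2.png

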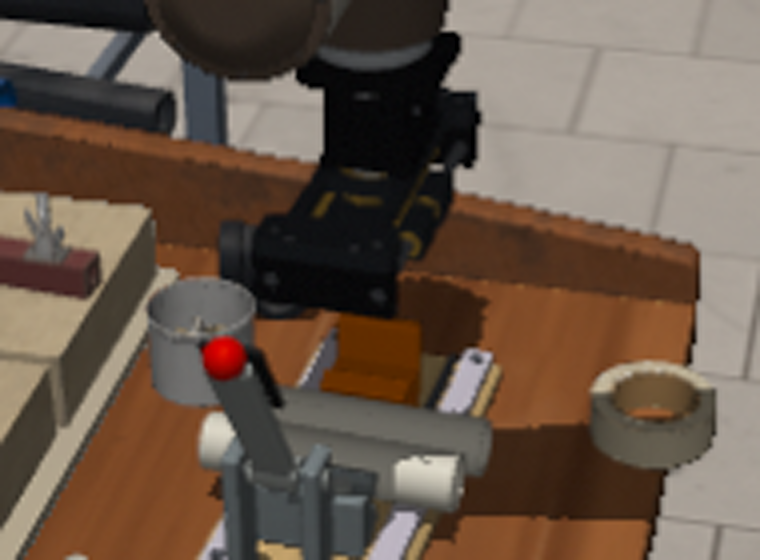

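Call:
send_rows(series=[{"grip": -1, "travel": [0, 0.12, 0], "rot": [0, 0, 0]}, {"grip": -1, "travel": [0, 0.12, 0], "rot": [0, 0, 0]}, {"grip": -1, "travel": [0, 0.12, 0], "rot": [0, 0, 0]}, {"grip": -1, "travel": [0, 0, 0], "rot": [0, 0, 0]}])

```text
clock: 4.55
tool_pos: [0.5305, -0.1664, 0.0605]
ee_rot: [0.094, 3.138, -0.003]
force: [1.0, -7.1, 0.3]
grip_width: 0.004
```

Call:
send_rows(series=[{"grip": -1, "travel": [0, 0.1, 0], "rot": [0, 0, 0]}, {"grip": -1, "travel": [0, 0.1, 0], "rot": [0, 0, 0]}, {"grip": -1, "travel": [0, 0, 0], "rot": [0, 0, 0]}])

```text
clock: 4.8
tool_pos: [0.5306, -0.1631, 0.0606]
ee_rot: [0.093, 3.138, -0.009]
force: [1.2, -19.3, -2.0]
grip_width: 0.0
```

Run:
```python
from h import *
s=read_state();print(s['tool_pos'],s['force'],C(s['tool_pos']))
cv2.imwrite(f"pics/g_side.png",imaging.snapshot("side")[:,:,::-1]); cv2.imwrite(f"pics/g_wrist.png",imaging.snapshot("wrist")[:,:,::-1])
crop(cv2.imread("pics/g_side.png"),240,120,190,140,4,"pics/g2.png")
```

```text
[ 0.53062112 -0.16313905  0.0606294 ] [  1.21827902 -19.28175017  -1.979402  ] [-0.0837888  -0.00454309  0.0606294 ]
```

View pics/g2.png

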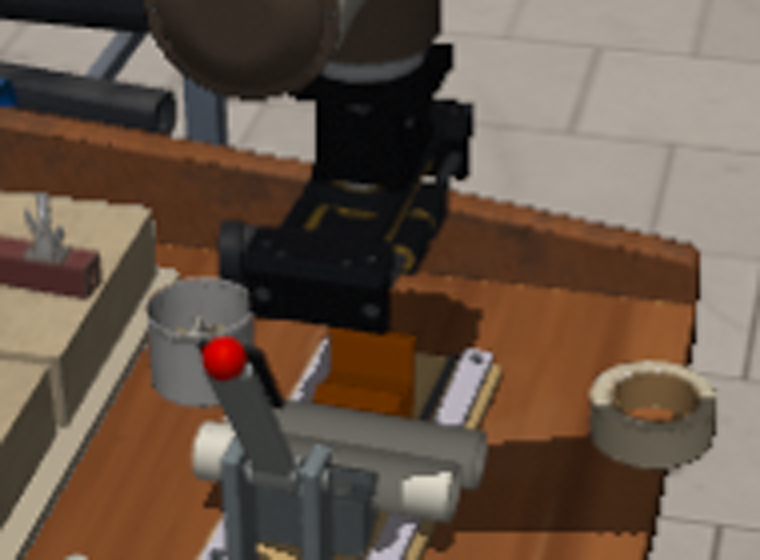

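View pics/g_wrist.png

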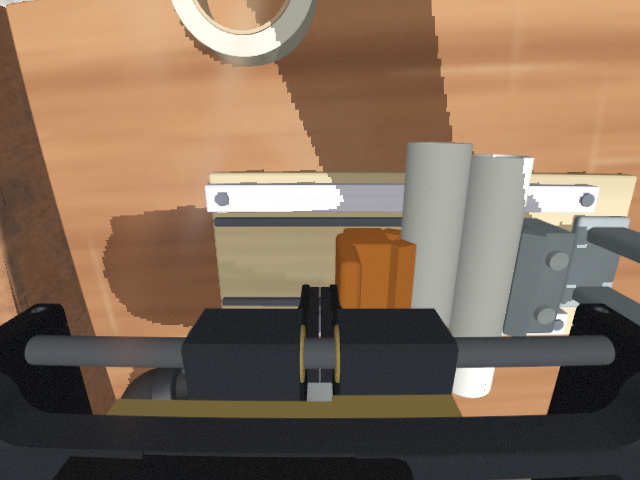

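Call:
send_rows(series=[{"grip": -1, "travel": [0, 0, 0], "rot": [0, 0, 0]}, {"grip": -1, "travel": [0, 0, 0], "rot": [0, 0, 0]}, {"grip": -1, "travel": [0, 0, 0], "rot": [0, 0, 0]}])

```text
clock: 5.15
tool_pos: [0.5306, -0.1631, 0.0606]
ee_rot: [0.095, 3.138, -0.008]
force: [1.4, -18.7, -1.8]
grip_width: 0.009
```

Call:
send_rows(series=[{"grip": -1, "travel": [0, -0.4, 0], "rot": [0, 0, 0]}, {"grip": -1, "travel": [0, -0.6, 0], "rot": [0, 0, 0]}, {"grip": -1, "travel": [0, 0, 0.5], "rot": [0, 0, 0]}, {"grip": -1, "travel": [0, 0, 1], "rot": [0, 0, 0]}, {"grip": -1, "travel": [0, 0, 1], "rot": [0, 0, 0]}, {"grip": -1, "travel": [-0.2, 0, 1], "rot": [0, 0, 0]}, {"grip": 0.5, "travel": [-1, 0, 1], "rot": [0, 0, 0]}, {"grip": 0.5, "travel": [-1, 0, 1], "rot": [0, 0, 0]}, {"grip": 0.5, "travel": [-1, 0, 0.5], "rot": [0, 0, 0]}, {"grip": 0.5, "travel": [-1, 0, 0], "rot": [0, 0, 0]}, {"grip": 0.5, "travel": [-0.5, 0, 0], "rot": [0, 0, 0]}, {"grip": 0.5, "travel": [0, 0, 0], "rot": [0, 0, 0]}])

```text
clock: 6.15
tool_pos: [0.3866, -0.1889, 0.2393]
ee_rot: [0.097, 3.139, 0.002]
force: [-0.8, -0.7, 0.3]
grip_width: 0.372
```

Run:
```python
from h import *
s=read_state();print(s['tool_pos'],s['force'],C(s['tool_pos']))
import pickle
cv2.imwrite(f"pics/i_wrist.png",imaging.snapshot("wrist")[:,:,::-1]); pickle.dump(imaging.camera_model("wrist"),open("i.pkl","wb"))
for n in ("side","top"): cv2.imwrite(f"pics/i_{n}.png",imaging.snapshot(n)[:,:,::-1])
crop(cv2.imread("pics/i_side.png"),240,160,190,140,4,"pics/i2.png")
crop(cv2.imread("pics/i_top.png"),270,170,200,150,4,"pics/i3.png")
```

```text
[ 0.38661668 -0.18888387  0.23931065] [-0.78756989 -0.67240302  0.28711111] [-0.1174078   0.13782909  0.23931065]
```

View pics/i_wrist.png

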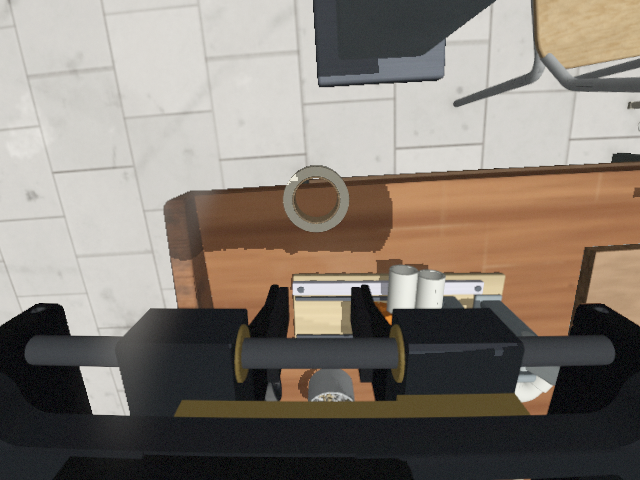

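View pics/i3.png

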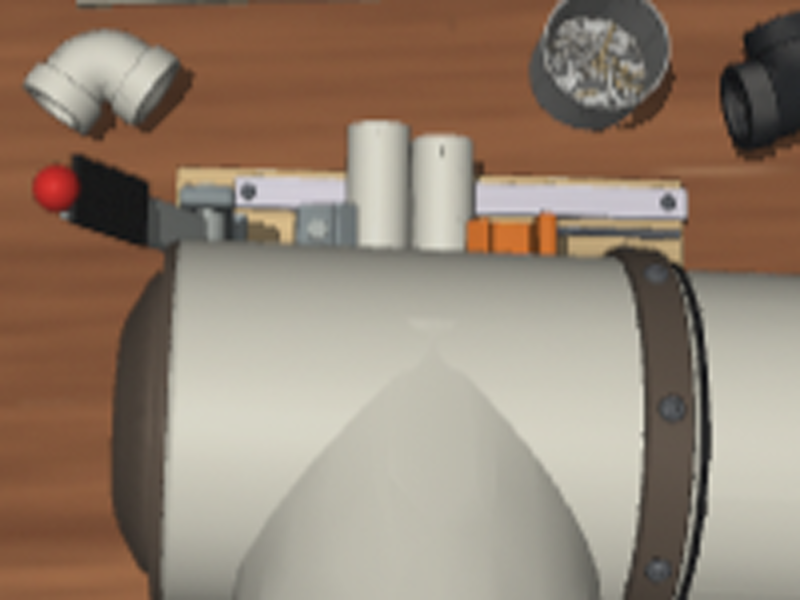

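View pics/i2.png

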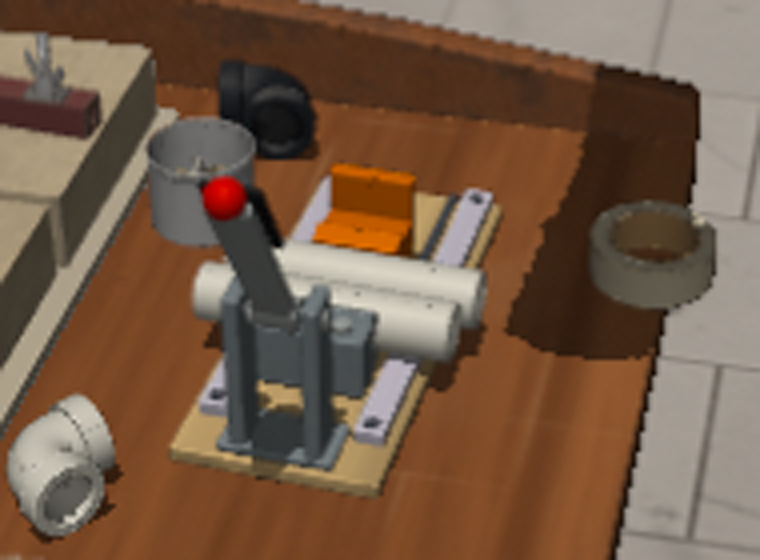

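Call:
send_rows(series=[{"grip": 0.5, "travel": [0.1, 1, 0], "rot": [0, 0, 0.05]}, {"grip": 0.5, "travel": [0.1, 1, 0], "rot": [0, 0, 0.05]}, {"grip": 0.5, "travel": [0.1, 1, 0], "rot": [0, 0, 0.05]}, {"grip": 0.5, "travel": [0.1, 1, 0], "rot": [0, 0, 0.05]}, {"grip": 0.5, "travel": [0.1, 1, 0], "rot": [0, 0, 0]}, {"grip": 0.5, "travel": [0.1, 1, 0], "rot": [0, 0, 0]}, {"grip": 0.5, "travel": [0.1, 1, 0], "rot": [0, 0, 0]}, {"grip": 0.5, "travel": [0.1, 1, 0], "rot": [0, 0, 0]}, {"grip": 0.5, "travel": [0.1, 1, 0], "rot": [0, 0, 0]}, {"grip": 0.5, "travel": [0.1, 1, 0], "rot": [0, 0, 0]}, {"grip": 0.5, "travel": [0.1, 1, 0], "rot": [0, 0, 0]}, {"grip": 0.5, "travel": [0.1, 1, 0], "rot": [0, 0, 0]}])

```text
clock: 7.3
tool_pos: [0.4264, 0.1732, 0.238]
ee_rot: [0.152, -3.137, 0.001]
force: [0.7, -0.3, -0.5]
grip_width: 0.752
```

Call:
send_rows(series=[{"grip": 0.5, "travel": [0.1, 1, 0], "rot": [0, 0, 0]}, {"grip": 0.5, "travel": [0.1, 1, 0], "rot": [0, 0, 0]}, {"grip": 0.5, "travel": [0.0, 0.9, 0], "rot": [0, 0, 0]}, {"grip": 0.5, "travel": [0.0, 0.8, 0], "rot": [0, 0, 0]}, {"grip": 0.5, "travel": [0, 0, -0.5], "rot": [0, 0, 0]}, {"grip": 0.5, "travel": [0, 0, -0.5], "rot": [0, 0, 0]}, {"grip": 0.5, "travel": [0, 0, 0], "rot": [0, 0, 0]}, {"grip": 0.5, "travel": [0, 0, 0], "rot": [0, 0, 0]}])

```text
clock: 7.97
tool_pos: [0.432, 0.282, 0.2073]
ee_rot: [0.152, -3.136, 0.004]
force: [-0.2, -0.0, -0.0]
grip_width: 0.748
```

Run:
```python
from h import *
s=read_state();print(s['clock'],s['tool_pos'],s['force'])
R=Rn.from_rotvec(s['ee_rot']).as_matrix(); print("jaw yaw",np.degrees(np.arctan2(R[1,1],R[0,1])),R[:,2])
import pickle
mw=imaging.camera_model("wrist");cv2.imwrite(f"pics/j_wrist.png",imaging.snapshot("wrist")[:,:,::-1]); pickle.dump(mw,open("j.pkl","wb"))
for n in ("side","top"): cv2.imwrite(f"pics/j_{n}.png",imaging.snapshot(n)[:,:,::-1])
crop(cv2.imread("pics/j_top.png"),270,170,200,150,4,"pics/j3.png")
print(imaging.spot_in("rod_top_center","wrist"))
```

```text
7.9667 [0.43197122 0.28203799 0.20729559] [-0.2443105  -0.03801162 -0.03562349]
jaw yaw 95.54274729324027 [-0.00174345 -0.00257469 -0.99999517]
[{'xyz': [0.4196, 0.2775, 0.0794], 'p': 0.88}]
```

View pics/j_wrist.png

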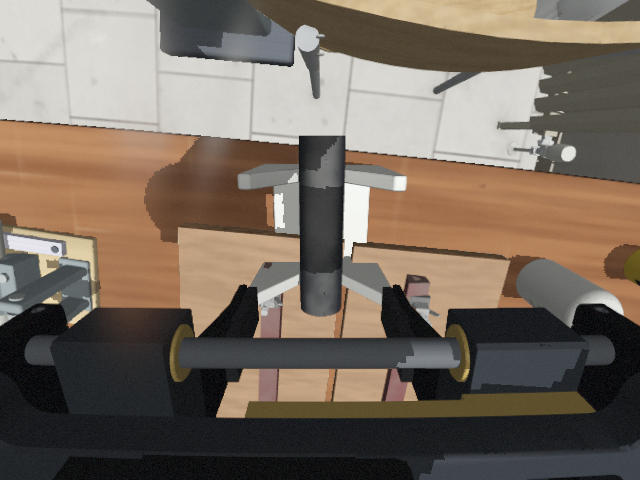

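View pics/j_side.png

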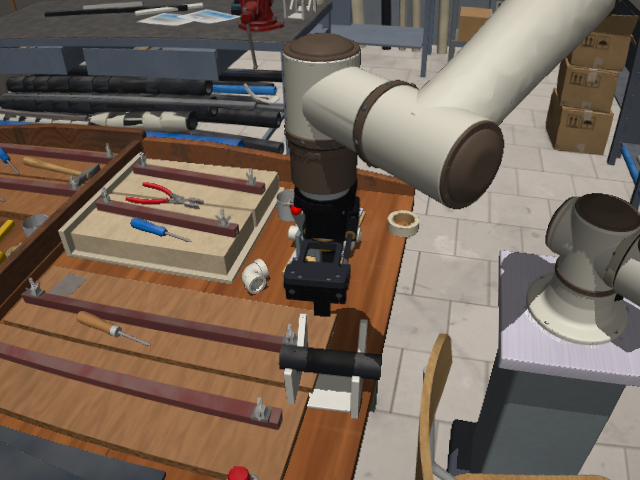

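View pics/j3.png

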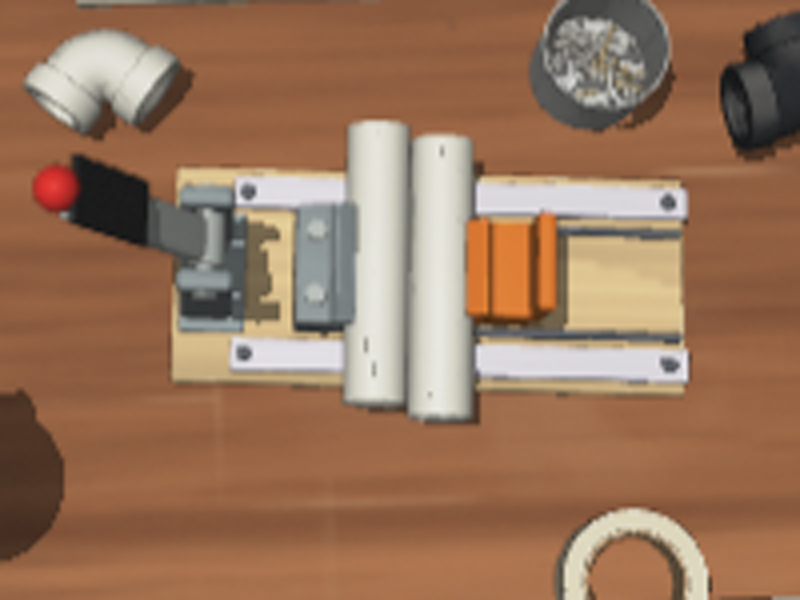

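Run:
```python
from h import *
import pickle
m=imaging.camera_model("top"); mw=pickle.load(open("j.pkl","rb"))
for q in [(410.5,130),(409,270),(408.5,405)]:
    p=atz(full(*q),.036,m); print("valley",p.round(4),C(p).round(4))
for n,qs in dict(b=[(378,121),(374,405)],a=[(442,135),(441,418)]).items():
    for q in qs: p=atz(full(*q),.036,m); print(n,C(p).round(4))
for uv in [(322,137),(322,220),(321,300)]: print("w black",atz(uv,.06,mw).round(4))
p=atz(full(548,265),.074,m);print(C(p))
```

```text
valley [ 0.6019 -0.0886  0.036 ] [-0.0055 -0.0716  0.036 ]
valley [ 0.5299 -0.0845  0.036 ] [-0.0053  0.0005  0.036 ]
valley [ 0.4622 -0.081   0.036 ] [-0.0056  0.0683  0.036 ]
b [ 0.011  -0.0759  0.036 ]
b [0.0115 0.0687 0.036 ]
a [-0.0214 -0.0694  0.036 ]
a [-0.0217  0.0743  0.036 ]
w black [0.349  0.2752 0.06  ]
w black [0.4203 0.2822 0.06  ]
w black [0.4998 0.289  0.06  ]
[-0.06812831  0.00337633  0.074     ]
```

Call:
send_rows(series=[{"grip": 0.5, "travel": [-0.05, 0.05, -1], "rot": [0, 0, 0]}, {"grip": 0.5, "travel": [0, 0, -1], "rot": [0, 0, 0]}, {"grip": 0.5, "travel": [0, 0, -1], "rot": [0, 0, 0]}, {"grip": 0.5, "travel": [0, 0, -1], "rot": [0, 0, 0]}, {"grip": 0.5, "travel": [0, 0, -0.5], "rot": [0, 0, 0]}, {"grip": 0.5, "travel": [0, 0, -0.35], "rot": [0, 0, 0]}, {"grip": 0.5, "travel": [0, 0, 0], "rot": [0, 0, 0]}])

```text
clock: 8.75
tool_pos: [0.4297, 0.2821, 0.0613]
ee_rot: [0.15, -3.135, 0.004]
force: [0.5, -0.1, 0.8]
grip_width: 0.753
```

Run:
```python
from h import *
s=read_state();print(s['clock'],s['tool_pos'],s['force'])
for n in ("side","wrist"): cv2.imwrite(f"pics/k_{n}.png",imaging.snapshot(n)[:,:,::-1])
crop(cv2.imread("pics/k_side.png"),250,260,160,170,4,"pics/k3.png")
```

```text
8.75 [0.42971968 0.2821325  0.06130686] [ 0.47956107 -0.10197293  0.82400276]
```

View pics/k3.png

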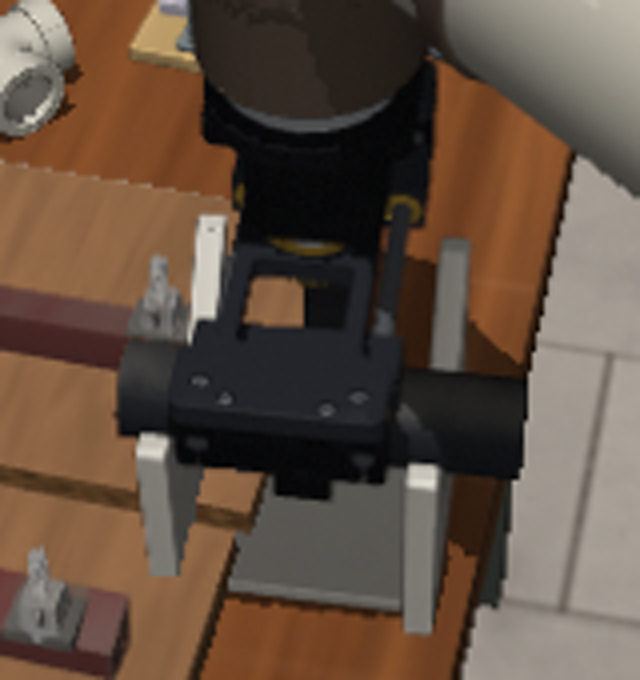

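View pics/k_wrist.png

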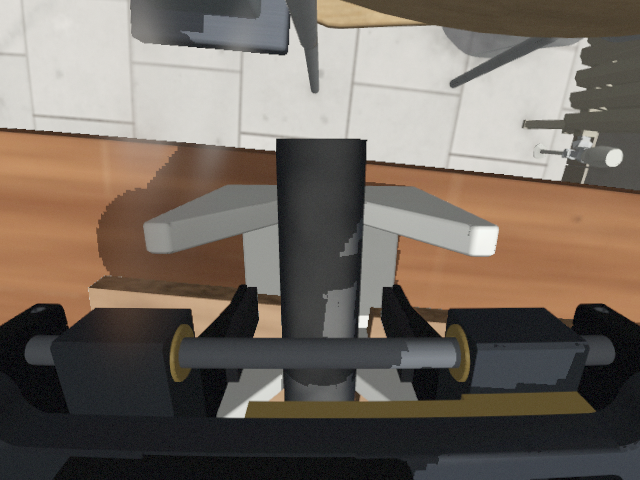

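Call:
send_rows(series=[{"grip": -0.4, "travel": [0, 0, 0], "rot": [0, 0, 0]}, {"grip": -0.4, "travel": [0, 0, 0], "rot": [0, 0, 0]}, {"grip": -0.4, "travel": [0, 0, 0], "rot": [0, 0, 0]}, {"grip": -0.4, "travel": [0, 0, 0], "rot": [0, 0, 0]}, {"grip": -0.4, "travel": [0, 0, 0], "rot": [0, 0, 0]}, {"grip": -0.4, "travel": [0, 0, 0], "rot": [0, 0, 0]}], force=25)

```text
clock: 9.35
tool_pos: [0.4305, 0.2831, 0.0634]
ee_rot: [-0.151, 3.137, 0.0]
force: [-0.6, -0.3, 2.2]
grip_width: 0.45
```

Call:
send_rows(series=[{"grip": -0.4, "travel": [0, 0, 0.4], "rot": [0, 0, 0]}, {"grip": -0.4, "travel": [0, 0, 0.7], "rot": [0, 0, 0]}, {"grip": -0.4, "travel": [0, 0, 0.8], "rot": [0, 0, 0]}, {"grip": -0.4, "travel": [0, 0, 0.9], "rot": [0, 0, 0]}, {"grip": -0.4, "travel": [0, 0, 0.9], "rot": [0, 0, 0]}, {"grip": -0.4, "travel": [0, 0, 0.9], "rot": [0, 0, 0]}, {"grip": -0.4, "travel": [0, 0, 0.7], "rot": [0, 0, 0]}, {"grip": -0.4, "travel": [0, 0, 0.5], "rot": [0, 0, 0]}, {"grip": -0.4, "travel": [0, -0.3, 0], "rot": [0, 0, -0.05]}, {"grip": -0.4, "travel": [0, -0.5, 0], "rot": [0, 0, -0.05]}, {"grip": -0.4, "travel": [0, -0.7, 0], "rot": [0, 0, -0.05]}, {"grip": -0.4, "travel": [0, -0.8, 0], "rot": [0, 0, -0.045]}])

```text
clock: 10.35
tool_pos: [0.4294, 0.2128, 0.2358]
ee_rot: [-0.092, -3.138, 0.002]
force: [0.1, 0.0, -1.3]
grip_width: 0.453
```

Run:
```python
from h import *
s=read_state();print(s['clock'],s['tool_pos'],s['force'],s['grip_width'])
for n in ("side","wrist"): cv2.imwrite(f"pics/l_{n}.png",imaging.snapshot(n)[:,:,::-1])
```

```text
10.35 [0.42938667 0.21277586 0.23575988] [ 0.08158499  0.01116042 -1.2636778 ] 0.45285573723594574
```

View pics/l_side.png

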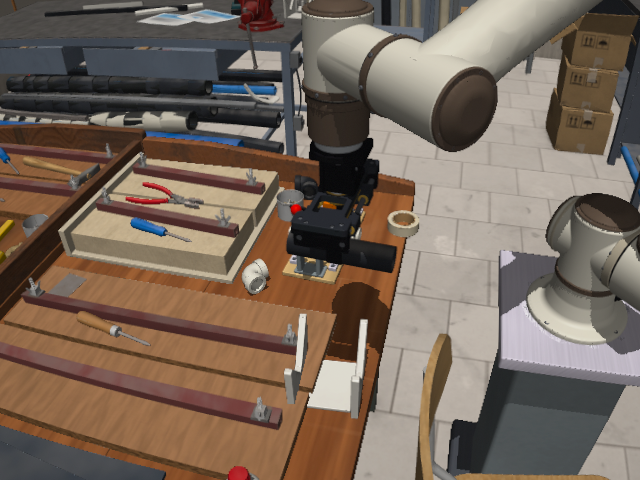

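View pics/l_wrist.png

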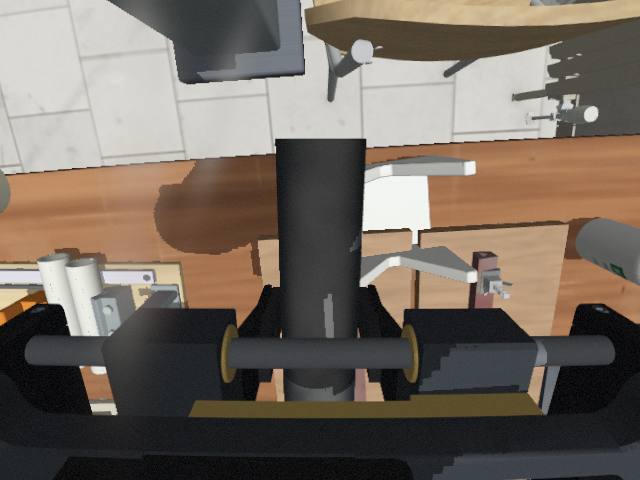

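Call:
send_rows(series=[{"grip": -0.4, "travel": [0, -1, 0], "rot": [0, 0, 0]}, {"grip": -0.4, "travel": [0, -1, 0], "rot": [0, 0, 0]}, {"grip": -0.4, "travel": [0, -1, 0], "rot": [0, 0, 0]}, {"grip": -0.4, "travel": [0, -1, 0], "rot": [0, 0, 0]}, {"grip": -0.4, "travel": [0, -1, 0], "rot": [0, 0, 0]}, {"grip": -0.4, "travel": [0, -1, 0], "rot": [0, 0, 0]}, {"grip": -0.4, "travel": [0, -1, 0], "rot": [0, 0, 0]}, {"grip": -0.4, "travel": [0.2, -1, 0], "rot": [0, 0, 0]}, {"grip": -0.4, "travel": [0.5, -0.9, 0], "rot": [0, 0, 0]}, {"grip": -0.4, "travel": [0.7, -0.5, 0], "rot": [0, 0, 0]}, {"grip": -0.4, "travel": [0.7, -0.3, 0], "rot": [0, 0, 0]}, {"grip": -0.4, "travel": [0.7, 0, 0], "rot": [0, 0, 0]}])

```text
clock: 11.45
tool_pos: [0.5142, -0.079, 0.236]
ee_rot: [-0.095, -3.138, 0.0]
force: [-0.9, -0.2, -1.4]
grip_width: 0.452
```

Call:
send_rows(series=[{"grip": -0.4, "travel": [0.5, 0, -0.5], "rot": [0, 0, 0]}, {"grip": -0.4, "travel": [0, 0, -1], "rot": [0, 0, 0]}, {"grip": -0.4, "travel": [0, 0, -1], "rot": [0, 0, 0]}, {"grip": -0.4, "travel": [0, 0, -0.7], "rot": [0, 0, 0]}, {"grip": -0.4, "travel": [0, 0, 0], "rot": [0, 0, 0]}, {"grip": -0.4, "travel": [0, 0, 0], "rot": [0, 0, 0]}])

```text
clock: 11.95
tool_pos: [0.5284, -0.0772, 0.1398]
ee_rot: [-0.09, -3.137, 0.002]
force: [0.1, 0.9, -0.6]
grip_width: 0.451
```

Run:
```python
from h import *
s=read_state();print(s['clock'],s['tool_pos'],s['force'],s['grip_width'],C(s['tool_pos']))
R=Rn.from_rotvec(s['ee_rot']).as_matrix(); print("jaw yaw",np.degrees(np.arctan2(R[1,1],R[0,1])),R[:,2])
for n in ("side","wrist","top"): cv2.imwrite(f"pics/m_{n}.png",imaging.snapshot(n)[:,:,::-1])
crop(cv2.imread("pics/m_side.png"),240,120,190,140,4,"pics/m3.png")
```

```text
11.95 [ 0.52840991 -0.07722418  0.13976183] [ 0.09724005  0.88121905 -0.5831905 ] 0.4507475015752866 [0.00187475 0.00238582 0.13976183]
jaw yaw 86.72783651590531 [-3.84019407e-03 -9.01389502e-04 -9.99992220e-01]
```

View pics/m3.png

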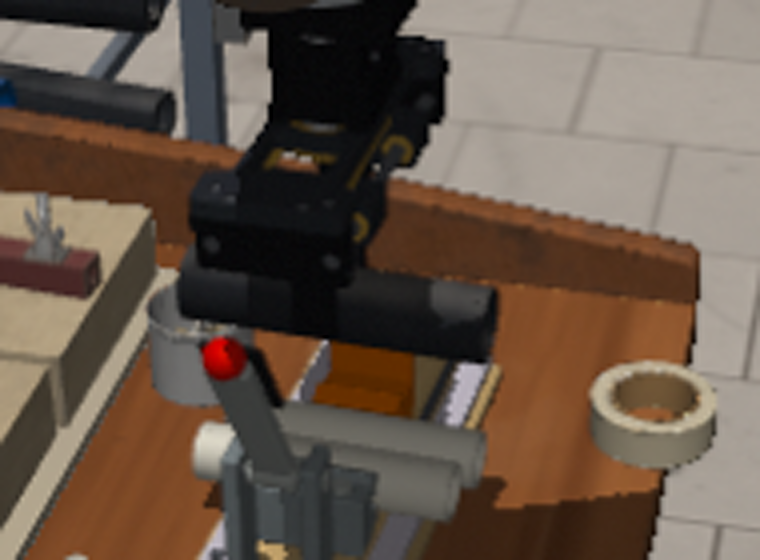

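View pics/m_wrist.png

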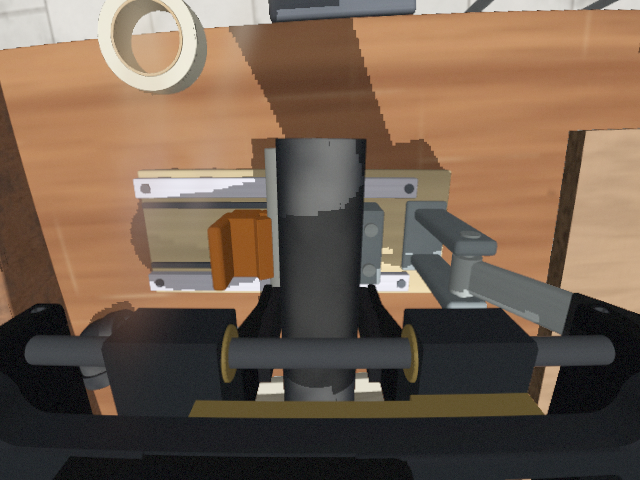

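Call:
send_rows(series=[{"grip": -0.4, "travel": [0.05, -0.24, 0], "rot": [0, 0, 0]}, {"grip": -0.4, "travel": [0, 0, -0.8], "rot": [0, 0, 0]}, {"grip": -0.4, "travel": [0, 0, -0.8], "rot": [0, 0, 0]}, {"grip": -0.4, "travel": [0, 0, -0.3], "rot": [0, 0, 0]}, {"grip": -0.4, "travel": [0, 0, 0], "rot": [0, 0, 0]}, {"grip": -0.4, "travel": [0, 0, 0], "rot": [0, 0, 0]}])

```text
clock: 12.6
tool_pos: [0.5315, -0.0843, 0.0847]
ee_rot: [0.089, 3.139, -0.001]
force: [-0.5, 1.1, -0.8]
grip_width: 0.451
```

Run:
```python
from h import *
s=read_state();print(s['clock'],s['tool_pos'],s['force'],s['grip_width'],C(s['tool_pos']))
cv2.imwrite(f"pics/n_side.png",imaging.snapshot("side")[:,:,::-1])
cv2.imwrite(f"pics/n_wrist.png",imaging.snapshot("wrist")[:,:,::-1])
crop(cv2.imread("pics/n_side.png"),240,120,190,140,4,"pics/n3.png")
```

```text
12.6 [ 0.53149977 -0.08433556  0.08473837] [-0.45775702  1.05677995 -0.8149071 ] 0.45083478026166557 [-0.00505609 -0.00109015  0.08473837]
```

View pics/n3.png

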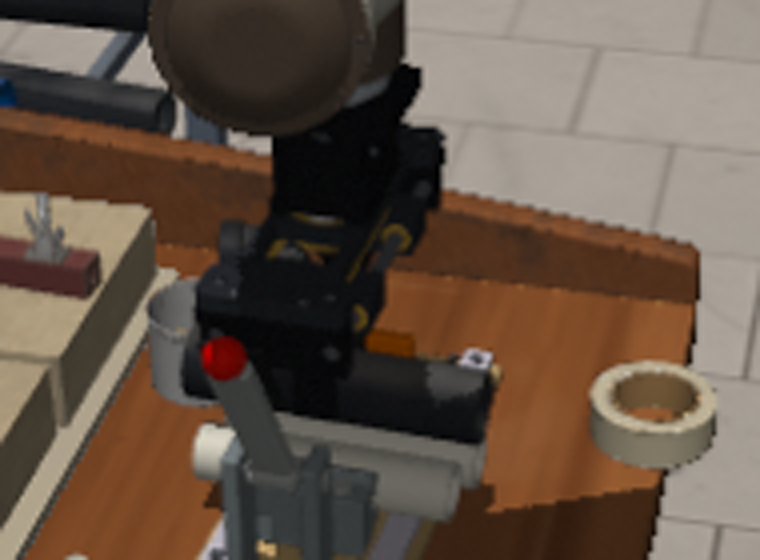

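View pics/n_wrist.png

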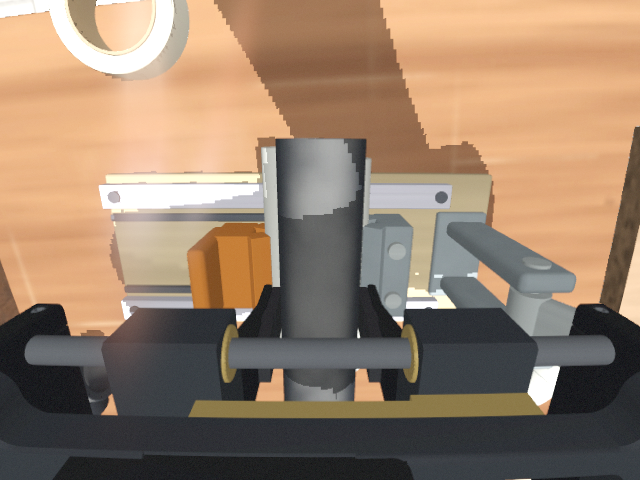

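Call:
send_rows(series=[{"grip": -0.4, "travel": [-0.02, 0, -0.2], "rot": [0, 0, 0]}, {"grip": -0.4, "travel": [0, 0, -0.15], "rot": [0, 0, 0]}, {"grip": -0.4, "travel": [0, 0, 0], "rot": [0, 0, 0]}, {"grip": -0.4, "travel": [0, 0, 0], "rot": [0, 0, 0]}])

```text
clock: 13.03
tool_pos: [0.53, -0.0841, 0.0733]
ee_rot: [-0.089, -3.14, 0.0]
force: [-0.6, -0.0, -0.2]
grip_width: 0.456
```

Call:
send_rows(series=[{"grip": -0.4, "travel": [0, 0, -0.08], "rot": [0, 0, 0]}, {"grip": -0.4, "travel": [0, 0, -0.04], "rot": [0, 0, 0]}, {"grip": -0.4, "travel": [0, 0, 0], "rot": [0, 0, 0]}])

```text
clock: 13.28
tool_pos: [0.5305, -0.0841, 0.0702]
ee_rot: [0.089, 3.14, -0.0]
force: [-0.3, -1.2, 1.4]
grip_width: 0.454
```

Call:
send_rows(series=[{"grip": -0.4, "travel": [0, 0, -0.04], "rot": [0, 0, 0]}, {"grip": -0.4, "travel": [0, 0, 0], "rot": [0, 0, 0]}])

```text
clock: 13.45
tool_pos: [0.5306, -0.0843, 0.0701]
ee_rot: [0.088, 3.14, -0.001]
force: [-2.3, 0.1, 7.9]
grip_width: 0.454
```

Call:
send_rows(series=[{"grip": -0.4, "travel": [0, 0, 0.03], "rot": [0, 0, 0]}, {"grip": 0.0, "travel": [0, 0, 0], "rot": [0, 0, 0]}, {"grip": 0.15, "travel": [0, 0, 0], "rot": [0, 0, 0]}, {"grip": 0.15, "travel": [0, 0, 0], "rot": [0, 0, 0]}, {"grip": 0.15, "travel": [0, 0, 0], "rot": [0, 0, 0]}])

```text
clock: 13.87
tool_pos: [0.5302, -0.084, 0.0694]
ee_rot: [-0.09, -3.14, -0.0]
force: [0.1, 0.2, -0.6]
grip_width: 0.561
```

Run:
```python
from h import *
s=read_state();print(s['clock'],s['tool_pos'],s['force'],s['grip_width'],C(s['tool_pos']))
cv2.imwrite(f"pics/o_side.png",imaging.snapshot("side")[:,:,::-1])
cv2.imwrite(f"pics/o_wrist.png",imaging.snapshot("wrist")[:,:,::-1])
crop(cv2.imread("pics/o_side.png"),240,120,190,140,4,"pics/o3.png")
```

```text
13.8667 [ 0.53024908 -0.08401151  0.06937667] [ 0.11200502  0.22073466 -0.58101656] 0.5606054706483922 [-0.00480126  0.00017646  0.06937667]
```

View pics/o3.png

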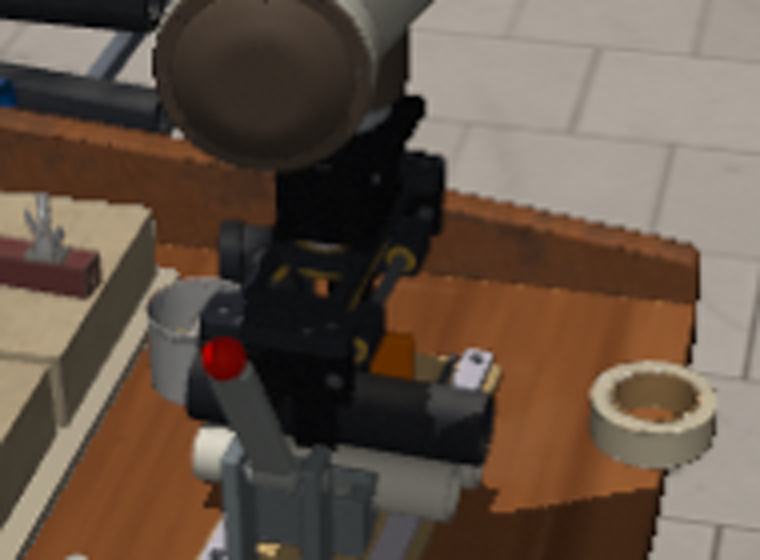

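View pics/o_wrist.png

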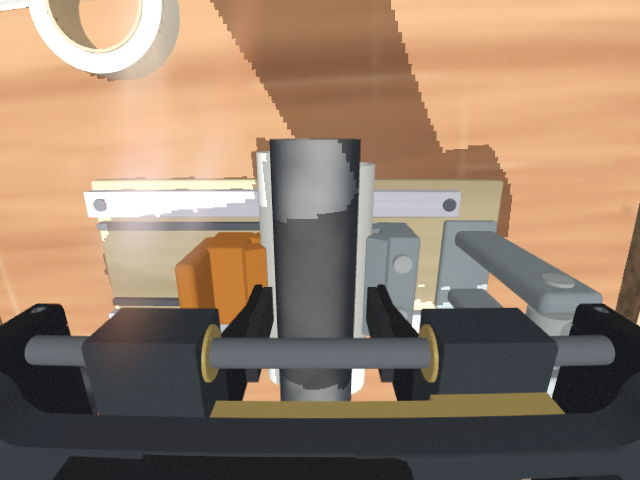

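Call:
send_rows(series=[{"grip": 0.15, "travel": [0, -0.03, 0.3], "rot": [0, 0, 0]}, {"grip": 0.15, "travel": [0, 0, 0.5], "rot": [0, 0, 0]}, {"grip": 0.15, "travel": [0, 0, 0.8], "rot": [0, 0, 0]}, {"grip": 0.15, "travel": [0, 0, 1], "rot": [0, 0, 0]}, {"grip": -1, "travel": [0, 0, 1], "rot": [0, 0, 0]}, {"grip": -1, "travel": [0, 0, 1], "rot": [0, 0, 0]}, {"grip": -1, "travel": [0, 0, 1], "rot": [0, 0, 0]}, {"grip": -1, "travel": [0, 0, 0.7], "rot": [0, 0, 0]}, {"grip": -1, "travel": [0.1, 0.8, 0], "rot": [0, 0, 0]}, {"grip": -1, "travel": [0.1, 1, 0], "rot": [0, 0, 0]}, {"grip": -1, "travel": [0.1, 1, 0], "rot": [0, 0, 0]}, {"grip": -1, "travel": [0, 1, 0], "rot": [0, 0, 0]}])

```text
clock: 14.97
tool_pos: [0.5394, 0.03, 0.2595]
ee_rot: [0.091, 3.139, 0.001]
force: [0.1, -0.4, 0.5]
grip_width: 0.061
```

Call:
send_rows(series=[{"grip": -1, "travel": [0, 1, 0], "rot": [0, 0, 0]}, {"grip": -1, "travel": [0, 1, 0], "rot": [0, 0, 0]}, {"grip": -1, "travel": [0, 1, 0], "rot": [0, 0, 0]}, {"grip": -1, "travel": [0, 0.4, 0], "rot": [0, 0, 0]}, {"grip": -1, "travel": [0, 0, 0], "rot": [0, 0, 0]}, {"grip": -1, "travel": [0, 0, 0], "rot": [0, 0, 0]}])

```text
clock: 15.47
tool_pos: [0.539, 0.1311, 0.2588]
ee_rot: [-0.088, -3.14, 0.0]
force: [1.1, -0.1, -0.0]
grip_width: 0.007
```

Run:
```python
from h import *
s=read_state();print(s['clock'],s['tool_pos'],s['force'],s['grip_width'],C(s['tool_pos']))
cv2.imwrite(f"pics/p_side.png",imaging.snapshot("side")[:,:,::-1])
cv2.imwrite(f"pics/p_wrist.png",imaging.snapshot("wrist")[:,:,::-1])
cv2.imwrite(f"pics/p_top.png",imaging.snapshot("top")[:,:,::-1])
crop(cv2.imread("pics/p_side.png"),220,90,200,150,4,"pics/p3.png")
crop(cv2.imread("pics/p_top.png"),270,170,200,150,4,"pics/p4.png")
```

```text
15.4667 [0.53903761 0.13114633 0.258843  ] [ 1.06095967 -0.08351066 -0.01385668] 0.00704661148200619 [0.21051442 0.00322417 0.258843  ]
```

View pics/p3.png

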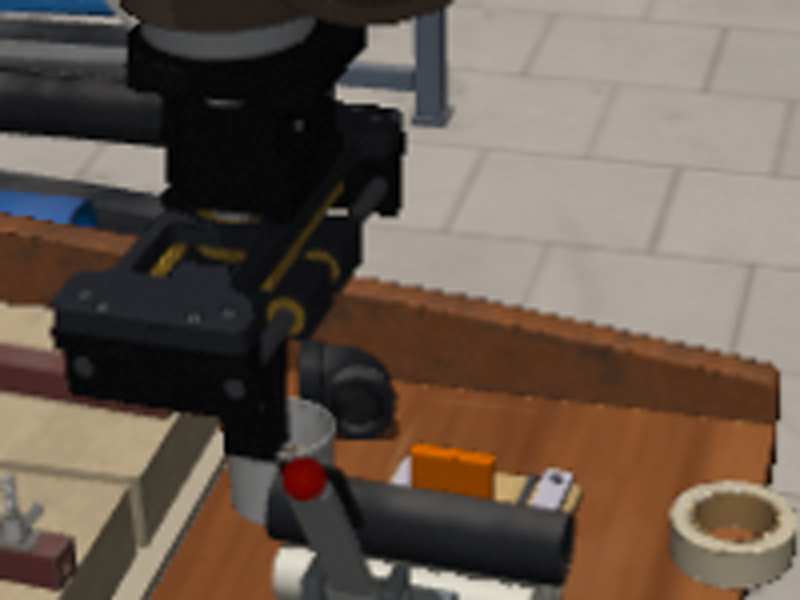

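View pics/p4.png

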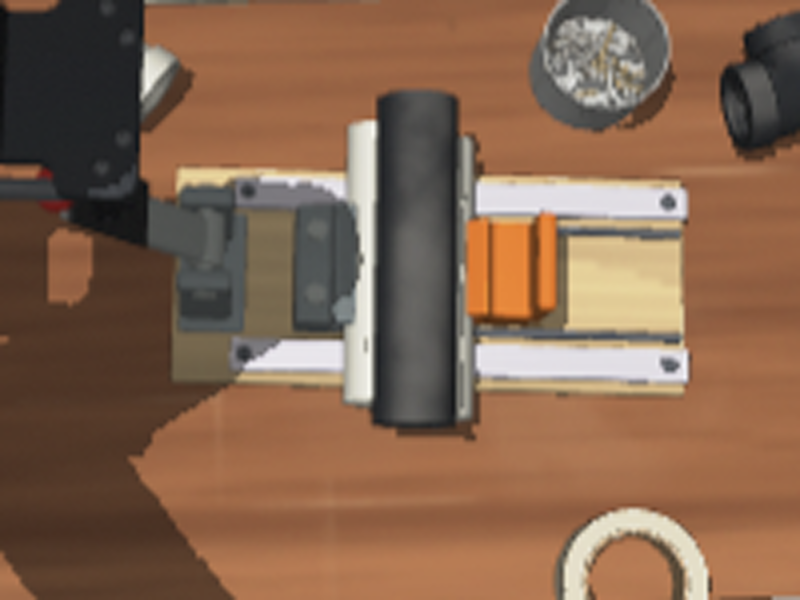

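View pics/p_wrist.png

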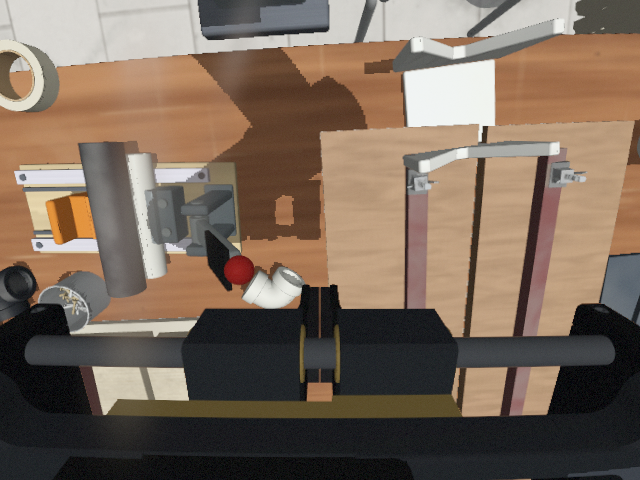

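Run:
```python
from h import *
m=imaging.camera_model("top")
for q in [(418,92),(414,423)]:
    print(C(atz(full(*q),.066,m)).round(4),C(atz(full(*q),.08,m)).round(4))
```

```text
[-0.006  -0.0831  0.066 ] [-0.0046 -0.0791  0.08  ]
[-0.0053  0.0802  0.066 ] [-0.0039  0.0816  0.08  ]
```

Call:
send_rows(series=[{"grip": -1, "travel": [0, 0, -0.7], "rot": [0, 0, 0]}, {"grip": -1, "travel": [0, 0, -0.9], "rot": [0, 0, 0]}, {"grip": -1, "travel": [0, 0, -0.4], "rot": [0, 0, 0]}, {"grip": -1, "travel": [0, -0.4, 0], "rot": [0, 0, 0]}, {"grip": -1, "travel": [0, -0.4, 0], "rot": [0, 0, 0]}, {"grip": -1, "travel": [0, -0.3, 0], "rot": [0, 0, 0]}, {"grip": -1, "travel": [0, -0.3, 0], "rot": [0, 0, 0]}])

```text
clock: 16.2
tool_pos: [0.5401, 0.0877, 0.2002]
ee_rot: [0.091, 3.137, 0.002]
force: [-0.5, 0.3, 0.9]
grip_width: 0.005
```

Run:
```python
from h import *
s=read_state();print(s['clock'],s['tool_pos'],s['force'])
cv2.imwrite(f"pics/q_side.png",imaging.snapshot("side")[:,:,::-1])
cv2.imwrite(f"pics/q_wrist.png",imaging.snapshot("wrist")[:,:,::-1])
crop(cv2.imread("pics/q_side.png"),220,90,200,150,4,"pics/q3.png")
```

```text
16.2 [0.54014678 0.0877019  0.20021282] [-0.45247184  0.34843579  0.85790805]
```

View pics/q3.png

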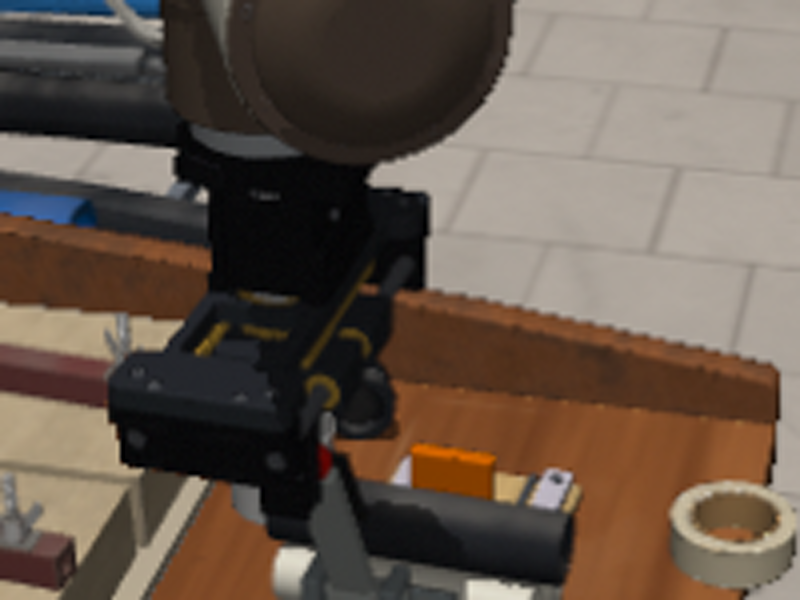

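View pics/q_wrist.png

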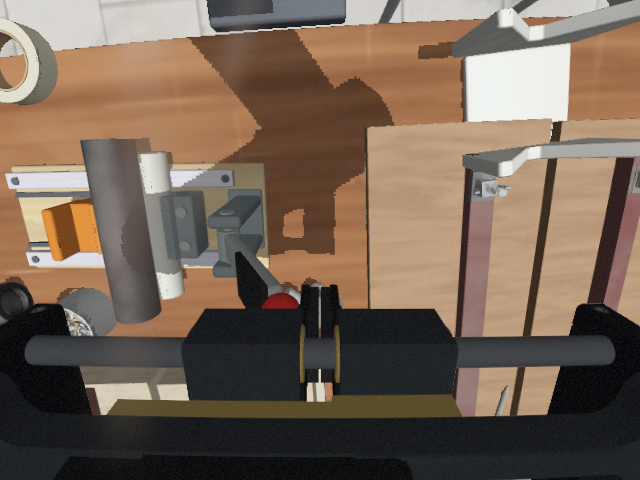

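Call:
send_rows(series=[{"grip": -1, "travel": [0, -0.25, 0], "rot": [0, 0, 0]}, {"grip": -1, "travel": [0, -0.25, 0], "rot": [0, 0, 0]}, {"grip": -1, "travel": [0, -0.25, 0], "rot": [0, 0, 0]}, {"grip": -1, "travel": [0, -0.25, 0], "rot": [0, 0, 0]}, {"grip": -1, "travel": [0, -0.25, 0], "rot": [0, 0, 0]}, {"grip": -1, "travel": [0, 0, 0], "rot": [0, 0, 0]}])

```text
clock: 16.8
tool_pos: [0.5389, 0.0502, 0.1984]
ee_rot: [-0.092, -3.139, 0.001]
force: [0.4, 0.2, -0.4]
grip_width: 0.003
```

Run:
```python
from h import *
s=read_state();print(s['clock'],s['tool_pos'],s['force'])
cv2.imwrite(f"pics/r_side.png",imaging.snapshot("side")[:,:,::-1])
crop(cv2.imread("pics/r_side.png"),220,90,200,150,4,"pics/r3.png")
```

```text
16.8 [0.53892019 0.05017074 0.19841749] [ 0.38188986  0.19175219 -0.36305471]
```

View pics/r3.png

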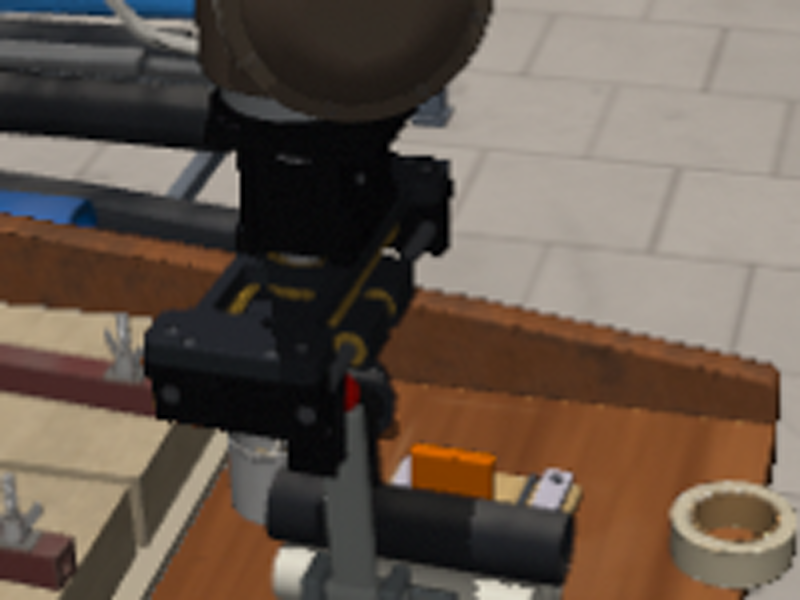

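Call:
send_rows(series=[{"grip": -1, "travel": [0, -0.2, 0], "rot": [0, 0, 0]}, {"grip": -1, "travel": [0, -0.2, 0], "rot": [0, 0, 0]}, {"grip": -1, "travel": [0, -0.2, 0], "rot": [0, 0, 0]}, {"grip": -1, "travel": [0, -0.2, 0], "rot": [0, 0, 0]}, {"grip": -1, "travel": [0, -0.2, 0], "rot": [0, 0, 0]}, {"grip": -1, "travel": [0, 0, 0], "rot": [0, 0, 0]}, {"grip": -1, "travel": [0, 0, 0], "rot": [0, 0, 0]}])

```text
clock: 17.43
tool_pos: [0.5392, 0.0211, 0.1986]
ee_rot: [0.091, 3.14, -0.0]
force: [-0.3, 0.1, 0.2]
grip_width: 0.006
```

Run:
```python
from h import *
s=read_state();print(s['clock'],s['tool_pos'],s['force'])
cv2.imwrite(f"pics/s_side.png",imaging.snapshot("side")[:,:,::-1])
crop(cv2.imread("pics/s_side.png"),220,90,200,150,4,"pics/s3.png")
```

```text
17.4333 [0.53923661 0.02107941 0.19856586] [-0.26594067  0.07840703  0.15474001]
```

View pics/s3.png

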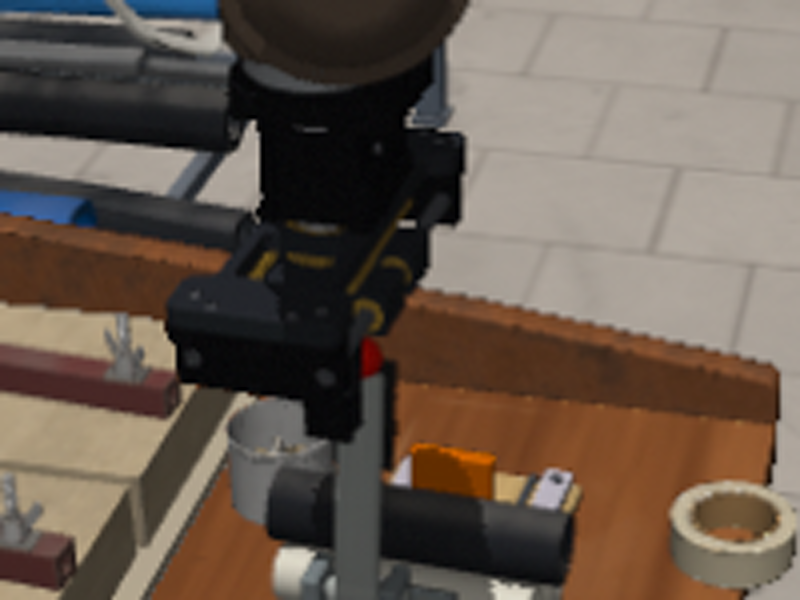

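Call:
send_rows(series=[{"grip": -1, "travel": [0, -0.2, 0], "rot": [0, 0, 0]}, {"grip": -1, "travel": [0, -0.2, 0], "rot": [0, 0, 0]}, {"grip": -1, "travel": [0, -0.2, 0], "rot": [0, 0, 0]}, {"grip": -1, "travel": [0, -0.2, 0], "rot": [0, 0, 0]}, {"grip": -1, "travel": [0, 0, 0], "rot": [0, 0, 0]}, {"grip": -1, "travel": [0, 0, 0], "rot": [0, 0, 0]}])

```text
clock: 17.98
tool_pos: [0.5392, -0.003, 0.1986]
ee_rot: [0.091, 3.14, 0.0]
force: [0.0, 0.1, 0.2]
grip_width: 0.006
```

Run:
```python
from h import *
s=read_state();print(s['clock'],s['tool_pos'],s['force'])
cv2.imwrite(f"pics/t_side.png",imaging.snapshot("side")[:,:,::-1])
crop(cv2.imread("pics/t_side.png"),220,90,200,150,4,"pics/t3.png")
```

```text
17.9833 [ 0.53922324 -0.00296248  0.19856091] [0.04833975 0.06710971 0.16813663]
```

View pics/t3.png

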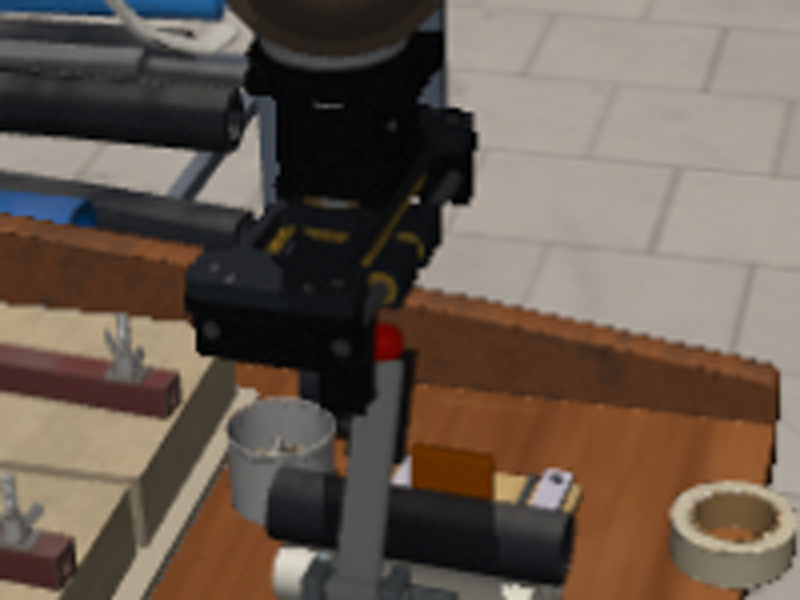

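Call:
send_rows(series=[{"grip": -1, "travel": [0, 0, 0], "rot": [0, 0, 0]}, {"grip": -1, "travel": [0, 0, 0], "rot": [0, 0, 0]}, {"grip": -1, "travel": [0, 0, 0], "rot": [0, 0, 0]}, {"grip": -1, "travel": [0, 0, 0], "rot": [0, 0, 0]}, {"grip": -1, "travel": [0, 0, 0], "rot": [0, 0, 0]}, {"grip": -1, "travel": [0, 0, 0], "rot": [0, 0, 0]}])

```text
clock: 18.53
tool_pos: [0.5393, -0.0024, 0.1986]
ee_rot: [0.089, 3.14, -0.0]
force: [0.1, -0.7, -0.1]
grip_width: 0.004
```

Run:
```python
from h import *
s=read_state();print(s['clock'],s['tool_pos'],s['force'])
cv2.imwrite(f"pics/u_side.png",imaging.snapshot("side")[:,:,::-1])
crop(cv2.imread("pics/u_side.png"),220,90,200,150,4,"pics/u3.png")
```

```text
18.5333 [ 0.53925418 -0.00236516  0.19858145] [ 0.05057869 -0.72616522 -0.13656191]
```

View pics/u3.png

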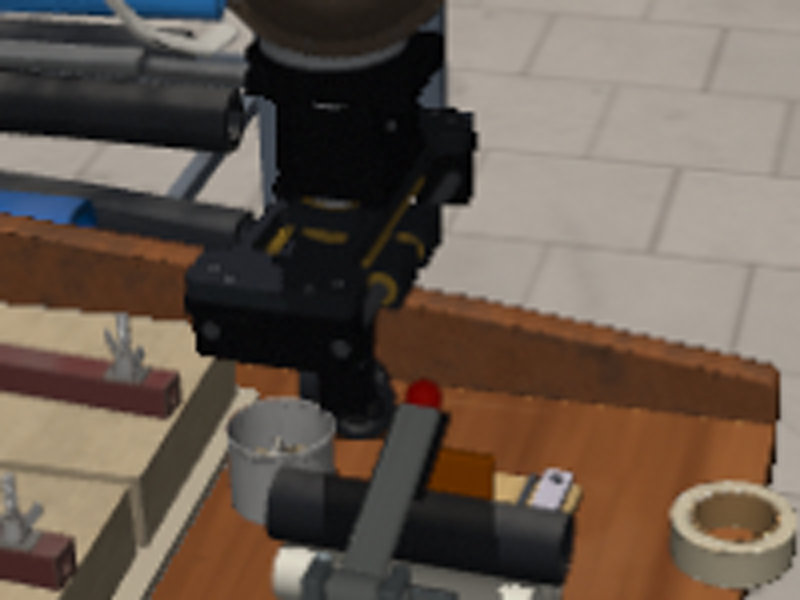

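It is falling freely. I'll move up and away.

Call:
send_rows(series=[{"grip": -1, "travel": [0, 0.3, 0.6], "rot": [0, 0, 0]}, {"grip": -1, "travel": [0, 0.5, 0.8], "rot": [0, 0, 0]}, {"grip": -1, "travel": [0, 0.8, 0.6], "rot": [0, 0, 0]}, {"grip": -1, "travel": [-0.3, 1, 0], "rot": [0, 0, 0]}, {"grip": -1, "travel": [-0.5, 1, 0], "rot": [0, 0, 0]}, {"grip": -1, "travel": [-0.5, 1, 0], "rot": [0, 0, 0]}, {"grip": -1, "travel": [-0.5, 1, 0], "rot": [0, 0, 0]}, {"grip": -1, "travel": [-0.5, 1, 0], "rot": [0, 0, 0]}, {"grip": -1, "travel": [-0.5, 1, 0], "rot": [0, 0, 0]}, {"grip": -1, "travel": [0, 1, 0], "rot": [0, 0, 0]}, {"grip": -1, "travel": [0, 0, 0], "rot": [0, 0, 0]}, {"grip": -1, "travel": [0, 0, 0], "rot": [0, 0, 0]}])

```text
clock: 19.58
tool_pos: [0.4548, 0.2568, 0.2584]
ee_rot: [-0.085, -3.14, 0.0]
force: [0.2, -0.6, -0.1]
grip_width: 0.006
```

Call:
send_rows(series=[{"grip": -1, "travel": [0, 0, 0], "rot": [0, 0, 0]}, {"grip": -1, "travel": [0, 0, 0], "rot": [0, 0, 0]}, {"grip": -1, "travel": [0, 0, 0], "rot": [0, 0, 0]}, {"grip": -1, "travel": [0, 0, 0], "rot": [0, 0, 0]}, {"grip": -1, "travel": [0, 0, 0], "rot": [0, 0, 0]}, {"grip": -1, "travel": [0, 0, 0], "rot": [0, 0, 0]}])

```text
clock: 20.08
tool_pos: [0.4554, 0.2551, 0.2587]
ee_rot: [0.091, 3.14, 0.0]
force: [-0.2, -0.5, 0.2]
grip_width: 0.007
```

Run:
```python
from h import *
s=read_state();print(s['clock'],s['tool_pos'],s['force'])
cv2.imwrite(f"pics/v_side.png",imaging.snapshot("side")[:,:,::-1])
cv2.imwrite(f"pics/v_top.png",imaging.snapshot("top")[:,:,::-1])
crop(cv2.imread("pics/v_side.png"),220,150,200,150,4,"pics/v3.png")
crop(cv2.imread("pics/v_top.png"),270,170,200,150,4,"pics/v4.png")
```

```text
20.0833 [0.45538819 0.25505471 0.2586815 ] [-0.23131049 -0.5473353   0.18386554]
```

View pics/v3.png

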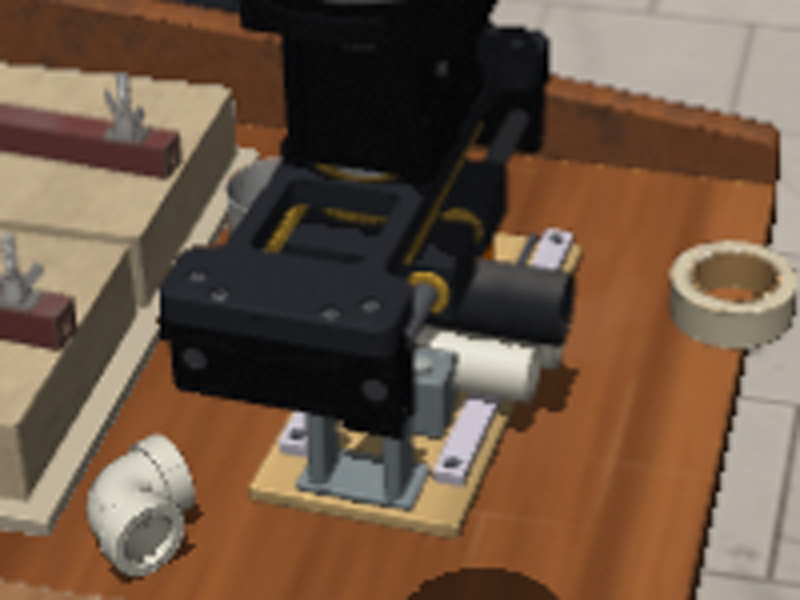

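View pics/v4.png

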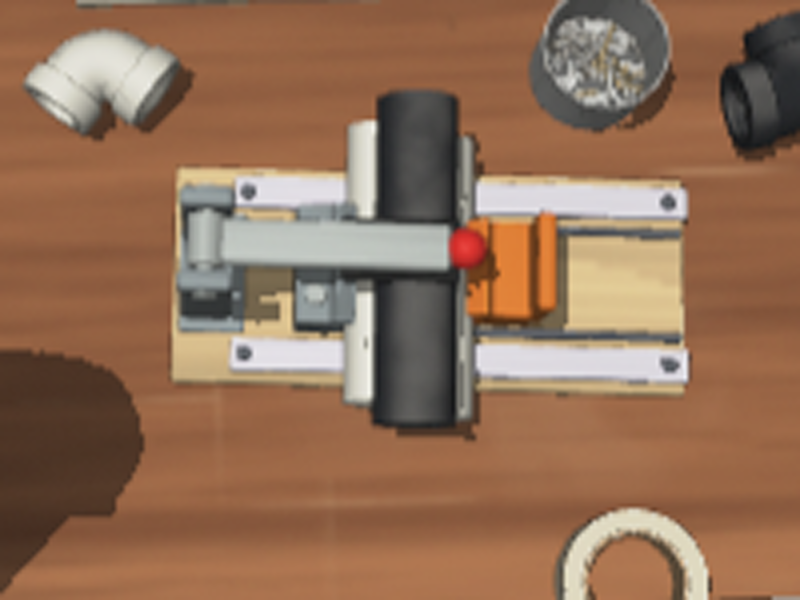

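Call:
send_rows(series=[{"grip": -1, "travel": [-0.5, 1, 0.5], "rot": [0, 0, 0]}, {"grip": -1, "travel": [-0.5, 1, 0.5], "rot": [0, 0, 0]}, {"grip": -1, "travel": [-0.5, 1, 0.5], "rot": [0, 0, 0]}, {"grip": -1, "travel": [-0.5, 1, 0.5], "rot": [0, 0, 0]}, {"grip": -1, "travel": [0, 0, 0], "rot": [0, 0, 0]}, {"grip": -1, "travel": [0, 0, 0], "rot": [0, 0, 0]}])

```text
clock: 20.68
tool_pos: [0.3946, 0.3771, 0.3191]
ee_rot: [0.085, 3.14, 0.002]
force: [-0.2, -0.1, -0.3]
grip_width: 0.005
```

Run:
```python
from h import *
s=read_state();print(s['clock'],s['tool_pos'],s['force'])
cv2.imwrite(f"pics/w_side.png",imaging.snapshot("side")[:,:,::-1])
cv2.imwrite(f"pics/w_top.png",imaging.snapshot("top")[:,:,::-1])
print(imaging.spot_in("keeper_knob","top")[:2],imaging.spot_in("keeper_knob","side")[:2])
```

```text
20.6833 [0.39459889 0.3771237  0.31913336] [-0.22274471 -0.07367955 -0.28579965]
[{'xyz': [0.5269, -0.0519, 0.1001], 'p': 0.65}] []
```

View pics/w_side.png

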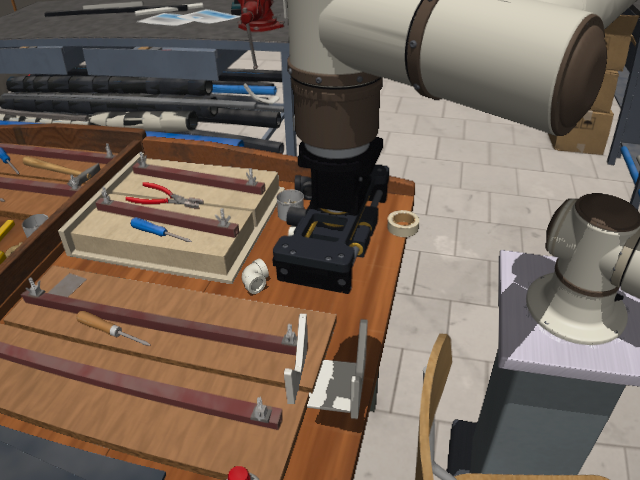

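View pics/w_top.png

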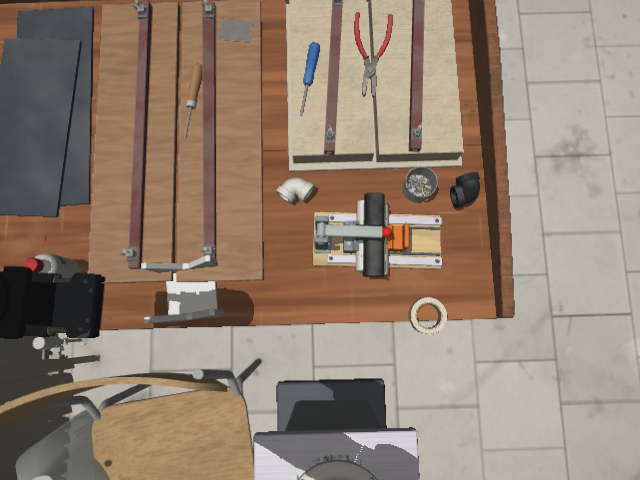

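Run:
```python
from h import *
m=imaging.camera_model("top")
print(C(atz(full(467,247),.095,m)).round(4))
a=cv2.imread("pics/v_top.png").astype(int);b=cv2.imread("pics/w_top.png").astype(int)
print("change in cradle region",np.abs(a-b)[190:285,305:450].max())
print(robot.finish_job())
```

```text
[-0.0266 -0.0003  0.095 ]
change in cradle region 62
the job is handed in; nothing more can be done
None
```

The white tubes are chocked, the black tube lies in their valley, and the keeper arm is down on it. I handed the job in at about 20.7 s.

- **Chocking:** I pushed the orange chock until both white tubes sat together against the grey stop. The reading settled at about 19 N, which is about 11 N beyond the drag. The chock tab and tubes looked unmoved in later pictures.
- **Black tube:** I took it from the vee block and lowered it until the tool read about 8 N, then let go. In the top picture it is parallel to the white tubes. Its centre is at cradle x of about -5 to -6 mm, and the valley measured -5.4 mm.
- **Keeper:** I pushed the knob past upright and the arm fell by itself. The last top picture puts the knob at cradle x -26.6 mm, assuming hinge height. A level arm gives -27 mm.
- **Other items:** The tin, both elbows and the tape look undisturbed.

Some checks were weaker than I wanted:
- **Side view:** The gripper hid the cradle in the last side pictures, and the network found no knob there. The keeper being level rests on the top camera alone.
- **Network position:** The network's one top-camera hit for the knob was low confidence (0.65) and about 60 mm off in cradle x. Only its height (0.100 m) fitted a level arm.
- **Last picture comparison:** The final two top pictures differed by up to 62 grey levels somewhere near the cradle. The arm moved between them, so I put this down to its shadow. I did not check where the difference was before handing in.

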